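Kit the tray for one battery light tile

ROBOT

A 6-joint arm with a two-finger parallel gripper is mounted at the origin on the work surface. World frame = base frame: x ahead of the robot, y to its left, z up, the work surface at z = 0. Lengths are in m, angles in rad, forces in N, time in s.
With the tool pointing down it reaches from about 0.375 to 0.975 m from the base axis. Payload 3.8 kg.
Tool frame: the origin (TCP) lies midway between the tips of the shut fingers; the grasp point (between the pads) lies 19 mm behind it; x points along the fingers, y is the direction in which the jaws open and shut, and the axes are right-handed (so a half turn about x gives the same grasp; the last joint's range is limited). The gripper opens to 85 mm and grips with 20 to 120 N. Pads are 22 mm wide; open, the fingers measure 114 mm over their backs; the gripper's body (76 mm by 85 mm) begins 54 mm behind the grasp point. The pads swing forward as they close: fully open they stand 13 mm farther back than shut.
Start: joints at [1.136, 0.264, 1.604, -0, 1.274, -0.037], TCP at [0.261, 0.622, 0.231] pointing down, gripper open.
Joint ranges: [-2.63, 2.63], [-0.94, 2.18], [0.31, 2.57], [-1.31, 4.45], [0, 2.66], [-2.55, 2.55]. Speed limits (rad/s): [2.57, 2.57, 3.14, 3.14, 3.14, 3.14].

INTERFACE

Orientations are given as a rotation vector (axis times angle).
In Python, from station import ctrl gives the robot as it stands. Calls block until the motion is done:
- ctrl.goto(position, orientation): joint-space move of the TCP to a pose.
- ctrl.line_to(position, speed=0.15, attitude=None): straight line of the TCP; attitude=None keeps the orientation; speed is the mean speed in m/s.
- ctrl.move_joints(angles): joint-space move.
- ctrl.gripper_to(opening, strength=None): finger opening in m; strength is the grip in N (None keeps the last); returns when the fingers have stopped.
- ctrl.pause(seconds).
- ctrl.ik(position, orientation): joint angles nearest the present ones, or None.
- ctrl.get_image(name): name is "scene" or "top" or "wrist"; returns a dict with "img" (384x512x3 uint8, red, green, blue), "fx", "fy", "cx", "cy" (pixels), "eye" and "attitude" of the camera in the world. Camera axes: x right, y up, looking along -z (the intrinsics and any distortion apply to the point x, -y, -z); pixel columns grow to the right and rows downward; lengths in m; the calibration is good to about 2 mm. The wrist camera is an equidistant fisheye: a pixel r from the principal point sees the ray r / f radians off the axis. A picture is of the moment at which its call begins. There is no depth.
A pose or a line that the arm cannot do raises ctrl.Unreachable and nothing moves.
- ctrl.hand_in(): hands the job in, once; it reports no verdict.
Trained networks look in a picture, given as the dict that the camera call returned (one of the last four; its "shot" number tells which), for a name from the list of things; names that differ only in an ending like _2 or _b are one class to them, and where a whole thing is asked for, a point or a joint stands for the part that bears it (a point fixed in the world has none). Each returns a list of dicts, best first, with "confidence" (0 to 1); they miss things now and then, are a little off and sometimes report something else, mostly with a low value. They report only what shows in the picture. A call takes as long as a camera call.
- ctrl.boxes_of(query, picture): "extent" ([left, top, right, bottom] in pixels, round what is visible of it).
- ctrl.trace(query, picture): "pixels" (384x512 bool, what is visible of it) and "extent" ([left, top, right, bottom] in pixels, round what is visible of it).
- ctrl.spot_point(query, picture): "location" ([row, column] in pixels: a listed point, or the origin of a listed thing).
Readings, each from a call of its own:
- ctrl.read_t(): time.
- ctrl.read_joint_pos(): joint angles.
- ctrl.read_qd(): joint speeds.
- ctrl.read_joint_torque(): joint torques, N m.
- ctrl.read_position(): TCP position.
- ctrl.read_eef_rot(): TCP orientation.
- ctrl.read_force(): force on the tool from outside, world axes, zero at the start.
- ctrl.read_torque(): the same for the moment, N m.
- ctrl.read_grip_width(): finger opening in m.
Only numpy, scipy, OpenCV 4.12 (cv2) and the standard library are available. Lean on these libraries where they do the work, as an engineer would, in place of code of your own. Each camera call takes 0.05 s, during which the arm holds its last target.

TASK

Kit the tray for the next light tile: stand the LED engine with the blue lens in the round pocket, lay the driver with the green board flat in the rectangular pocket, and lay two cells in the twin cradle, one in each groove. Take the cells from the stop at the low end of the sloping feed, one after the other, putting the first away while the next rolls down to the stop, and leave the third in the feed. Set things down rather than dropping them, and leave the amber engine and the red driver where they are.

Things in the scene. Friction and masses are not known exactly. Their poses are not given: they have to be found in the camera images.
- cell_1: Blue cell with a brass band, 26 mm diameter, 49 mm long, lying across the feed. Origin at its centre, y along its axis (level); x, z turn as it rolls. Starts against the orange stop at the feed's low end, axis 50 mm above the bench. The track there is 30 mm wide without side walls: both flat ends stick out 10 mm, free to pinch from above, only a 5 mm base plate under them. It touches cell_2 behind it.
- cell_2: Blue cell with a brass band, 26 mm diameter, 49 mm long, lying across the feed. Origin at its centre, y along its axis (level); x, z turn as it rolls. Starts 26 mm uphill of cell_1 on the open-topped track (12 degree slope, side walls 54 mm apart). When cell_1 is lifted out it rolls by itself to where cell_1 lay.
- cell_3: Blue cell with a brass band, 26 mm diameter, 49 mm long, lying across the feed. Origin at its centre, y along its axis (level); x, z turn as it rolls. Starts 52 mm uphill of cell_1. When the two before it are gone it rolls to the stop; it stays in the feed.
- engine_blue: LED engine: round finned heat sink with a white board on top, 48 mm diameter, 32 mm high to the board, blue dome lens (29 mm diameter) and ring of small blue LEDs rising to 40 mm. Stands upright on the bench. Origin at the centre of its underside, z up. Belongs in the tray.
- engine_amber: LED engine: round finned heat sink with a white board on top, 48 mm diameter, 32 mm high to the board, amber dome lens (29 mm diameter) and ring of small amber LEDs rising to 40 mm. Stands upright on the bench. Origin at the centre of its underside, z up. Look-alike for another product: it stays where it is.
- driver_green: LED driver: aluminium case 60 mm (x) by 36 mm (y), 30 mm high, its top a green circuit board, two black terminal blocks at the ends reaching 37 mm. Stands flat on the bench at any yaw. Origin at the centre of its underside, z up. Belongs in the tray.
- driver_red: LED driver: aluminium case 60 mm (x) by 36 mm (y), 30 mm high, its top a red circuit board, two black terminal blocks at the ends reaching 37 mm. Stands flat on the bench at any yaw. Origin at the centre of its underside, z up. Look-alike, an old prototype: it stays where it is.
- nest_engine: Dark plate 100 mm (x) by 90 mm (y), fixed in the kitting tray (rim 14 mm above the bench): one of three in a row along y, 92 mm apart, in any order. Origin at the centre of its underside, 4 mm above the bench, z up. Round pocket of 68 mm diameter at its centre, light grey floor at z = 8 mm, plate top at z = 14 mm.
- nest_driver: Dark plate 100 mm (x) by 90 mm (y), fixed in the kitting tray beside the other two. Origin at the centre of its underside, 4 mm above the bench, z up. Rectangular pocket 56 mm (x) by 80 mm (y) at its centre, light grey floor at z = 8 mm, plate top at z = 14 mm.
- nest_cells: Dark plate 100 mm (x) by 90 mm (y), fixed in the kitting tray beside the other two. Origin at the centre of its underside, 4 mm above the bench, z up. Its top (z = 8 mm) carries a light grey twin cradle, 30 mm long in x: two V grooves along x with bottoms (black line) at y = -20 and +20 mm, ridges up to z = 30 mm. A cell at rest in one has its axis along x at z = 32 mm, both ends sticking out 10 mm.

How it is judged:
On the way, in this order (a step that is already met when the one before it is completed fails the run):
1. the first cell lies in a groove of the twin cradle while the second waits at the feed's stop ((y of cell_1 in the frame of nest_cells between -0.03 and -0.01 m or y of cell_1 in the frame of nest_cells between 0.01 and 0.03 m) and x of cell_1 in the frame of nest_cells between -0.012 and 0.012 m and z of cell_1 in the frame of nest_cells between 0.026 and 0.04 m and angle between the y axis of cell_1 and the x axis of nest_cells, either way round below 0.3 rad and distance of cell_2 from where it was at the start of the episode between 0.018 and 0.036 m), for 0.2 s.
2. the second cell lies in a groove of the twin cradle too ((y of cell_2 in the frame of nest_cells between -0.03 and -0.01 m or y of cell_2 in the frame of nest_cells between 0.01 and 0.03 m) and x of cell_2 in the frame of nest_cells between -0.012 and 0.012 m and z of cell_2 in the frame of nest_cells between 0.026 and 0.04 m and angle between the y axis of cell_2 and the x axis of nest_cells, either way round below 0.3 rad), for 0.2 s.
At the end, for the whole second after the job is handed in: cells seated along the grooves, one each (10 mm across, 12 mm along, 0.3 rad); blue engine upright in its pocket (14 mm); green driver flat in its own (18 mm, 0.35 rad); third cell at rest at the stop; amber engine and red driver within 20 mm of their start; all released, at rest (all of step 2 and (y of cell_1 in the frame of nest_cells between -0.03 and -0.01 m or y of cell_1 in the frame of nest_cells between 0.01 and 0.03 m) and x of cell_1 in the frame of nest_cells between -0.012 and 0.012 m and z of cell_1 in the frame of nest_cells between 0.026 and 0.04 m and angle between the y axis of cell_1 and the x axis of nest_cells, either way round below 0.3 rad and distance between cell_1 and cell_2 above 0.028 m and horizontal distance between engine_blue and nest_engine below 0.014 m and z of engine_blue in the frame of nest_engine between 0.004 and 0.0115 m and angle between each of engine_blue, driver_green's own z axis and vertical below 0.1 rad and horizontal distance between driver_green and nest_driver below 0.018 m and z of driver_green in the frame of nest_driver between 0.004 and 0.0115 m and angle between the x axis of driver_green and the y axis of nest_driver, either way round below 0.35 rad and distance of cell_3 from where it was at the start of the episode between 0.042 and 0.064 m and linear speed of each of cell_3, engine_blue, driver_green, cell_1, cell_2 below 0.02 m/s and distance of each of engine_amber, driver_red from where it was at the start of the episode below 0.02 m and contact force between each of engine_blue, driver_green, cell_1, cell_2 and the fingers below 0.1 N); the robot touches nothing.
It fails at once if the amber engine or the red driver is moved by more than 20 mm (distance of any of engine_amber, driver_red from where it was at the start of the episode above 0.02 m).
It fails at once if the third cell leaves the feed (moves more than 70 mm) (distance of cell_3 from where it was at the start of the episode above 0.07 m).
It fails at once if a thing for the tray is dropped or thrown (faster than 0.8 m/s while free of the fingers: a fall of about 33 mm) ((linear speed of engine_blue above 0.8 m/s and contact force between engine_blue and the fingers below 0.05 N) or (linear speed of driver_green above 0.8 m/s and contact force between driver_green and the fingers below 0.05 N) or (linear speed of cell_1 above 0.8 m/s and contact force between cell_1 and the fingers below 0.05 N) or (linear speed of cell_2 above 0.8 m/s and contact force between cell_2 and the fingers below 0.05 N)).
It also fails if it takes over 102 s, if anything falls off the work surface, if the arm or the gripper's body presses on something with over 40 N, if the wrist force passes 120 N, or if a joint passes its speed limit or range.

## Working session

There is one attempt and no reset: what is moved stays moved. The work goes in short steps, each a Python script; the robot and the scene stay as the last script left them, time stands still between calls to the robot, and variables do not carry over. Pictures are saved under pics/ and viewed, and the job is handed in when it is done.

```bash
ls; mkdir -p pics
python3 - <<'E'
from station import ctrl
import cv2
for n in ("scene","top","wrist"):
    p=ctrl.get_image(n); cv2.imwrite(f"pics/a_{n}.png",p["img"][:,:,::-1])
    print(n,[p[k] for k in("fx","fy","cx","cy","eye","attitude","shot")], [k for k in p])
    for q in ["cell_1","engine_blue","engine_amber","driver_green","driver_red","nest_engine","nest_driver","nest_cells"]:
        print(q,[(r["location"],round(r["confidence"],2)) for r in ctrl.spot_point(q,p)][:4])
print(ctrl.read_t(),ctrl.read_eef_rot(),ctrl.read_position())
E
```

```text
pics
scene [366.19368542274043, 366.19368542274043, 253.73099938134305, 191.14673267906858, array([0.80119857, 0.33710237, 0.80172324]), array([0.22801004, 0.67151981, 2.42726927]), 1] ['img', 'fx', 'fy', 'cx', 'cy', 'eye', 'attitude', 'shot']
cell_1 [([297.7, 355.2], 0.69), ([308.3, 336.4], 0.59), ([308.6, 346.4], 0.52)]
engine_blue [([142.2, 182.5], 0.77)]
engine_amber [([113.2, 228.5], 0.59)]
driver_green [([192.5, 174.8], 0.93)]
driver_red [([266.7, 234.8], 0.79)]
nest_engine [([240.4, 307.4], 0.6)]
nest_driver [([218.1, 281.2], 0.68)]
nest_cells [([192.1, 252.3], 0.95)]
top [418.75807903293236, 418.75807903293236, 256.67475111932663, 185.4450651313601, array([0.41897217, 0.01503636, 1.18367916]), array([ 0.06323903, -0.09852142, -1.56473397]), 2] ['img', 'fx', 'fy', 'cx', 'cy', 'eye', 'attitude', 'shot']
cell_1 [([184.2, 144.0], 0.75), ([173.4, 142.5], 0.59), ([191.4, 143.4], 0.57), ([205.5, 204.8], 0.31)]
engine_blue [([174.6, 353.7], 0.72)]
engine_amber [([237.0, 365.4], 0.64)]
driver_green [([142.2, 312.6], 0.89)]
driver_red [([141.1, 221.9], 0.67), ([191.7, 269.1], 0.35)]
nest_engine [([203.9, 206.6], 0.7)]
nest_driver [([198.7, 238.4], 0.86)]
nest_cells [([194.6, 270.3], 0.93), ([234.5, 367.7], 0.15)]
wrist [297.3186396354542, 297.3186396354542, 256.0688059456825, 193.41911151537622, array([0.1908053 , 0.65258053, 0.37461983]), array([-0.26941796, -0.17902116,  1.16488223]), 3] ['img', 'fx', 'fy', 'cx', 'cy', 'eye', 'attitude', 'shot']
cell_1 [([370.6, 145.0], 0.47), ([356.7, 86.4], 0.32)]
engine_blue []
engine_amber []
driver_green []
driver_red []
nest_engine [([354.8, 86.4], 0.69)]
nest_driver [([353.2, 87.3], 0.51)]
nest_cells []
1.35 [ 0.3120125   1.54819801 -0.31211596] [0.26146488 0.62226951 0.23126897]
```

View pics/a_scene.png

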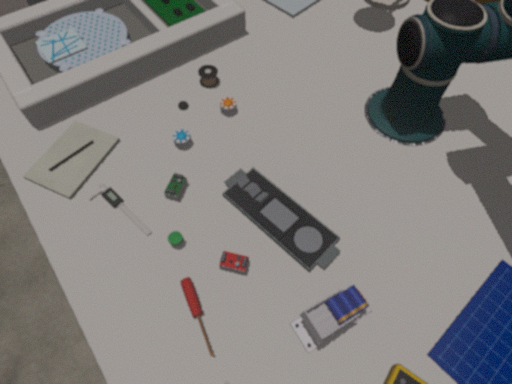

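View pics/a_top.png

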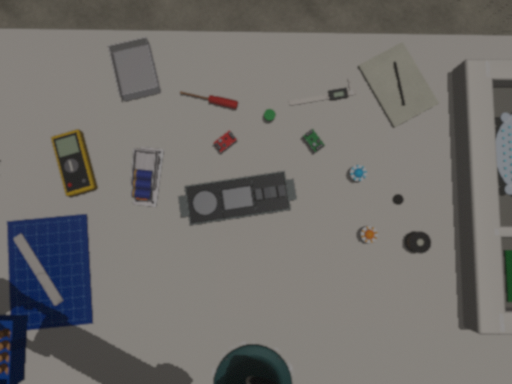

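View pics/a_wrist.png

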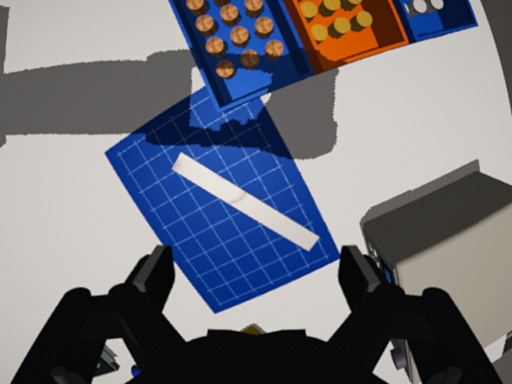

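The scene view shows the blue engine at (182,137), amber at (228,104), green driver at (176,186), red at (234,262), the tray in the middle and the feed at (335,312). Next I triangulate these.

```bash
cat > h.py <<'E'
from station import ctrl
import numpy as np, cv2
from scipy.spatial.transform import Rotation as R
def ray(p,rc,fish=False):
    r,c=rc; u=(c-p["cx"])/p["fx"]; v=(r-p["cy"])/p["fy"]
    if fish:
        th=np.hypot(u,v); s=np.sin(th)/th if th>1e-9 else 1.; d=np.array([u*s,-v*s,-np.cos(th)])
    else: d=np.array([u,-v,-1.])
    d=R.from_rotvec(p["attitude"]).apply(d); return np.array(p["eye"]),d/np.linalg.norm(d)
def proj(p,X,fish=False):
    q=R.from_rotvec(p["attitude"]).inv().apply(np.asarray(X,float)-p["eye"]); x,y,z=q[...,0],-q[...,1],-q[...,2]
    if fish:
        h=np.hypot(x,y); th=np.arctan2(h,z); s=th/np.maximum(h,1e-12)
    else: s=1/z
    return np.stack([p["cy"]+p["fy"]*y*s,p["cx"]+p["fx"]*x*s],-1)
def tri(rays):
    A=np.zeros((3,3));b=np.zeros(3)
    for e,d in rays:
        M=np.eye(3)-np.outer(d,d);A+=M;b+=M@e
    X=np.linalg.solve(A,b); return X,[float(np.linalg.norm((np.eye(3)-np.outer(d,d))@(X-e))) for e,d in rays]
def onz(r,z): e,d=r; return e+d*(z-e[2])/d[2]
def save(p,name,crop=None,k=1):
    im=p["img"][:,:,::-1]
    if crop: im=im[crop[0]:crop[1],crop[2]:crop[3]]
    cv2.imwrite("pics/"+name,cv2.resize(im,None,fx=k,fy=k,interpolation=cv2.INTER_CUBIC))
E
python3 - <<'E'
from h import *
np.set_printoptions(precision=4,suppress=True)
S=ctrl.get_image("scene");T=ctrl.get_image("top")
pts={}
for q in ["engine_blue","engine_amber","driver_green","driver_red","nest_engine","nest_driver","nest_cells"]:
    a=ctrl.spot_point(q,S);b=ctrl.spot_point(q,T)
    X,e=tri([ray(S,a[0]["location"]),ray(T,b[0]["location"])])
    print(q,X,np.array(e),onz(ray(T,b[0]["location"]),0.004),onz(ray(S,a[0]["location"]),0.004))
for c in [(297.7,355.2),(308.3,336.4),(308.6,346.4)]: print("S",onz(ray(S,c),.055))
for c in [(184.2,144),(173.4,142.5),(191.4,143.4)]: print("T",onz(ray(T,c),.055))
save(T,"b_top.png",(110,260,110,310),4); save(S,"b_scene.png",(240,360,260,400),5)
E
```

```text
engine_blue [ 0.573  -0.2938  0.002 ] [0.0017 0.0017] [ 0.5741 -0.2944  0.004 ] [ 0.5725 -0.2909  0.004 ]
engine_amber [ 0.4004 -0.3196 -0.0111] [0.0043 0.0043] [ 0.3975 -0.3124  0.004 ] [ 0.4106 -0.3108  0.004 ]
driver_green [ 0.6672 -0.1764 -0.0195] [0.0024 0.0024] [ 0.6604 -0.1712  0.004 ] [ 0.6727 -0.1634  0.004 ]
driver_red [0.6654 0.0826 0.0145] [0.001 0.001] [0.6683 0.0826 0.004 ] [0.6629 0.08   0.004 ]
nest_engine [0.4944 0.1404 0.0232] [0.0032 0.0032] [0.4976 0.1399 0.004 ] [0.4848 0.1381 0.004 ]
nest_driver [ 0.3556 -0.2665 -0.4139] [0.1607 0.1607] [ 0.3967 -0.3132  0.004 ] [0.4969 0.0502 0.004 ]
nest_cells [ 0.5229 -0.0501  0.0086] [0.0065 0.0065] [ 0.5278 -0.055   0.004 ] [ 0.5171 -0.0473  0.004 ]
S [0.5156 0.3031 0.055 ]
S [0.5607 0.2959 0.055 ]
S [0.5451 0.3082 0.055 ]
T [0.5374 0.2935 0.055 ]
T [0.5667 0.2985 0.055 ]
T [0.5179 0.2945 0.055 ]
```

View pics/b_top.png

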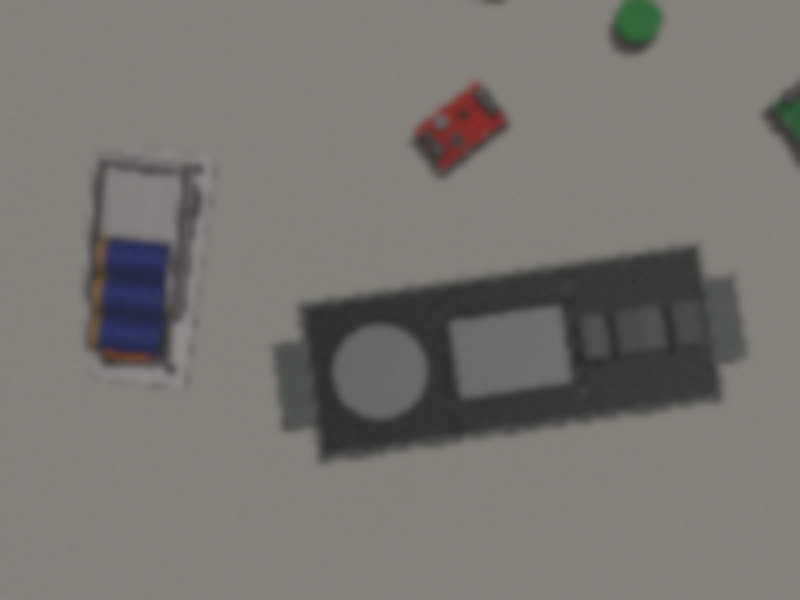

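View pics/b_scene.png

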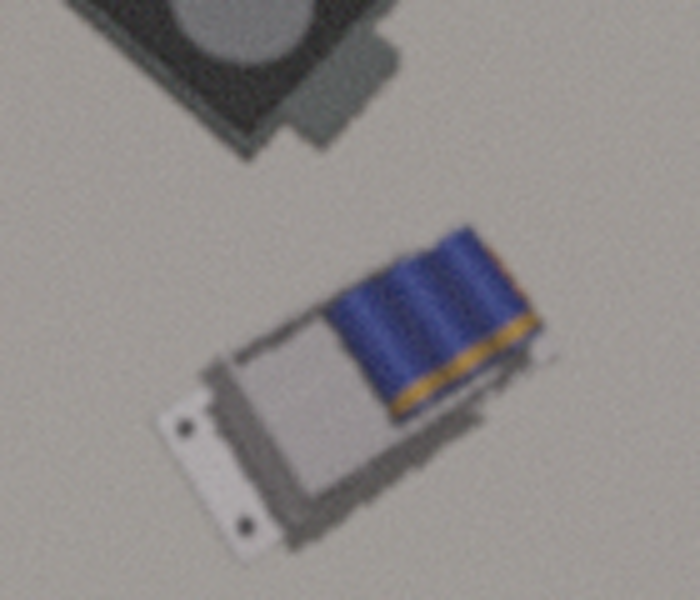

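```bash
cat >> h.py <<'E'
def att(a):
    x=np.array([0,0,-1.]);y=np.array([np.cos(a),np.sin(a),0]);return R.from_matrix(np.stack([x,y,np.cross(x,y)],1)).as_rotvec()
E
python3 - <<'E'
from h import *
np.set_printoptions(precision=3,suppress=True)
M=R.from_rotvec(ctrl.read_eef_rot()).as_matrix();print(M)
M2=R.from_rotvec(ctrl.get_image("wrist")["attitude"]).as_matrix();print(M.T@M2)
for a in [np.pi/2,-np.pi/2,0,np.pi,.7,-.7,2.4,-2.4]:
  for P in [(.5,.25,.26),(.5,0,.26),(.57,-.29,.2)]:
    print(round(a,2),P,ctrl.ik(P,att(a)))
E
```

```text
[[ 0.     0.387  0.922]
 [ 0.     0.922 -0.387]
 [-1.     0.     0.   ]]
[[ 0.     0.301 -0.954]
 [ 1.    -0.001 -0.   ]
 [-0.001 -0.954 -0.301]]
1.57 (0.5, 0.25, 0.26) [ 0.419  0.028  1.82  -0.     1.294 -1.152]
1.57 (0.5, 0, 0.26) [-0.05  -0.089  1.933  0.     1.298 -1.621]
1.57 (0.57, -0.29, 0.2) [-0.51   0.218  1.719  0.     1.205 -2.08 ]
-1.57 (0.5, 0.25, 0.26) [ 0.419  0.028  1.82  -0.     1.294  1.99 ]
-1.57 (0.5, 0, 0.26) [-0.05  -0.089  1.933 -0.     1.298  1.521]
-1.57 (0.57, -0.29, 0.2) [-0.51   0.218  1.719 -0.     1.205  1.061]
0 (0.5, 0.25, 0.26) [ 0.419  0.028  1.82  -0.     1.294  0.419]
0 (0.5, 0, 0.26) [-0.05  -0.089  1.933 -0.     1.298 -0.05 ]
0 (0.57, -0.29, 0.2) [-0.51   0.218  1.719 -0.     1.205 -0.51 ]
3.14 (0.5, 0.25, 0.26) None
3.14 (0.5, 0, 0.26) None
3.14 (0.57, -0.29, 0.2) None
0.7 (0.5, 0.25, 0.26) [ 0.419  0.028  1.82  -0.     1.294 -0.281]
0.7 (0.5, 0, 0.26) [-0.05  -0.089  1.933 -0.     1.298 -0.75 ]
0.7 (0.57, -0.29, 0.2) [-0.51   0.218  1.719  0.     1.205 -1.21 ]
-0.7 (0.5, 0.25, 0.26) [0.419 0.028 1.82  0.    1.294 1.119]
-0.7 (0.5, 0, 0.26) [-0.05  -0.089  1.933  0.     1.298  0.65 ]
-0.7 (0.57, -0.29, 0.2) [-0.51   0.218  1.719  0.     1.205  0.19 ]
2.4 (0.5, 0.25, 0.26) [ 0.419  0.028  1.82  -0.     1.294 -1.981]
2.4 (0.5, 0, 0.26) [-0.05  -0.089  1.933 -0.     1.298 -2.45 ]
2.4 (0.57, -0.29, 0.2) None
-2.4 (0.5, 0.25, 0.26) None
-2.4 (0.5, 0, 0.26) [-0.05  -0.089  1.933 -0.     1.298  2.35 ]
-2.4 (0.57, -0.29, 0.2) [-0.51   0.218  1.719 -0.     1.205  1.89 ]
```

Run:
```python
from h import *
import pickle
np.set_printoptions(precision=4,suppress=True)
V=[]
for i,P in enumerate([(.48,.30,.22),(.50,.16,.22),(.5,.0,.22),(.56,-.22,.22)]):
    ctrl.goto(P,att(np.pi/2)); p=ctrl.get_image("wrist"); save(p,f"w{i}.png"); 
    p["det"]={q:[(r["location"],r["confidence"]) for r in ctrl.spot_point(q,p)] for q in ["cell_1","engine_blue","engine_amber","driver_green","driver_red","nest_engine","nest_driver","nest_cells"]}
    V.append(p)
    for q,d in p["det"].items(): print(i,q,[(np.array(l),round(c,2),onz(ray(p,l,True),{'c':.05,'n':.004}.get(q[0],0))) for l,c in d if c>.3])
pickle.dump(V,open("V.pkl","wb")); print(ctrl.read_t())
```

```text
0 cell_1 [(array([223.8, 254.9]), 0.85, array([0.5385, 0.3001, 0.05  ])), (array([201.9, 258.7]), 0.84, array([0.5119, 0.3044, 0.05  ])), (array([250.8, 252.3]), 0.8, array([0.5738, 0.297 , 0.05  ]))]
0 engine_blue [(array([178. , 130.8]), 0.56, array([0.4963, 0.1334, 0.    ]))]
0 engine_amber []
0 driver_green [(array([267.9,  11.5]), 0.58, array([ 0.6697, -0.1718,  0.    ]))]
0 driver_red [(array([284.2, 120.3]), 0.6, array([0.6703, 0.0846, 0.    ]))]
0 nest_engine [(array([174.1, 133.4]), 0.64, array([0.4901, 0.1397, 0.004 ])), (array([194.2,  35.1]), 0.46, array([ 0.5183, -0.0451,  0.004 ]))]
0 nest_driver [(array([187.5,  76. ]), 0.96, array([0.508 , 0.0424, 0.004 ])), (array([267.4,  12.8]), 0.65, array([ 0.665 , -0.1617,  0.004 ])), (array([197.7,  38.5]), 0.36, array([ 0.524 , -0.0388,  0.004 ]))]
0 nest_cells [(array([198.7,  38. ]), 0.95, array([ 0.5257, -0.0404,  0.004 ]))]
1 cell_1 [(array([186.5, 378.1]), 0.94, array([0.5139, 0.3024, 0.05  ])), (array([204.8, 378.3]), 0.94, array([0.5366, 0.3057, 0.05  ])), (array([231.7, 373.6]), 0.63, array([0.5717, 0.3046, 0.05  ]))]

[... 1281 characters left out ...]
ay([175.2, 198. ]), 0.74, array([ 0.5606, -0.282 ,  0.05  ]))]
3 engine_blue [(array([177.5, 198.4]), 0.76, array([ 0.576 , -0.2918,  0.    ]))]
3 engine_amber [(array([ 46.4, 173.1]), 0.87, array([ 0.4087, -0.3199,  0.    ]))]
3 driver_green [(array([245. , 294.1]), 0.94, array([ 0.6716, -0.1657,  0.    ]))]
3 driver_red [(array([232.5, 448.7]), 0.81, array([0.6619, 0.0872, 0.    ]))]
3 nest_engine [(array([127.4, 491.3]), 0.95, array([0.4905, 0.1393, 0.004 ]))]
3 nest_driver [(array([132.4, 446.4]), 0.6, array([0.5066, 0.047 , 0.004 ]))]
3 nest_cells [(array([139.3, 390.5]), 0.96, array([ 0.5223, -0.0439,  0.004 ])), (array([178.8, 200.2]), 0.54, array([ 0.5767, -0.2887,  0.004 ]))]
7.6667
```

View pics/w0.png

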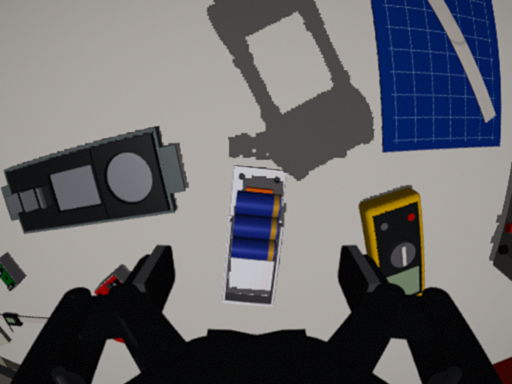

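View pics/w1.png

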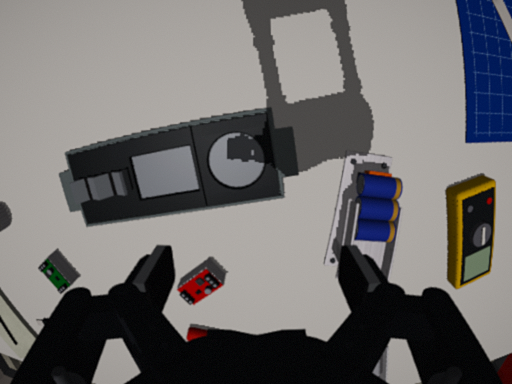

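View pics/w2.png

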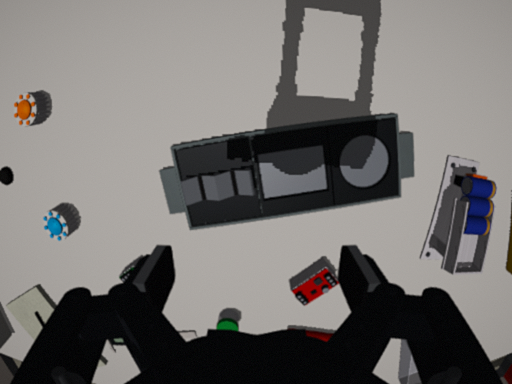

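View pics/w3.png

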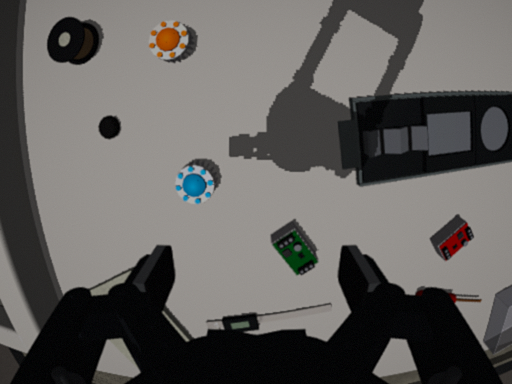

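The wrist views are consistent (nests engine/driver/cells at y≈.138/.047/−.044, in line, tray yaw ≈9°). Next: close-ups of the feed.

Run:
```python
from h import *
import pickle
np.set_printoptions(precision=4,suppress=True)
V=[]
for i,P in enumerate([(.51,.27,.16),(.51,.335,.16)]):
    ctrl.goto(P,att(np.pi/2)); p=ctrl.get_image("wrist"); save(p,f"f{i}.png",(60,330,120,400),2.2)
    p["det"]={q:[(r["location"],r["confidence"]) for r in ctrl.spot_point(q,p)] for q in ["cell_1"]}
    p["m"]=[(r["pixels"],r["confidence"],r["extent"]) for r in ctrl.trace("cell_1",p)]
    V.append(p)
    for q,d in p["det"].items(): print(i,q,[(np.array(l),round(c,2),onz(ray(p,l,True),.05)) for l,c in d if c>.3])
    print([(m[1],m[2]) for m in p["m"]])
pickle.dump(V,open("F.pkl","wb")); print(ctrl.read_t())
```

```text
0 cell_1 [(array([248.2, 288.6]), 0.94, array([0.5693, 0.3012, 0.05  ])), (array([217.7, 290. ]), 0.93, array([0.5374, 0.3011, 0.05  ])), (array([195.2, 292. ]), 0.64, array([0.5156, 0.3021, 0.05  ]))]
[(0.91, [265.9, 177.1, 324.4, 211.5]), (0.9, [263.6, 202.9, 322.8, 236.8]), (0.77, [260.6, 234.9, 316.1, 267.1])]
1 cell_1 [(array([195.1, 220.8]), 0.94, array([0.515 , 0.3045, 0.05  ])), (array([221.2, 220. ]), 0.94, array([0.5405, 0.3029, 0.05  ])), (array([249.2, 216.1]), 0.75, array([0.5701, 0.2977, 0.05  ]))]
[(0.79, [189.8, 204.1, 247.6, 237.6]), (0.7, [188.6, 235.5, 242.6, 266.4]), (0.66, [3.0, 177.5, 15.7, 222.0]), (0.59, [191.1, 177.7, 251.2, 208.6])]
10.1333
```

View pics/f0.png

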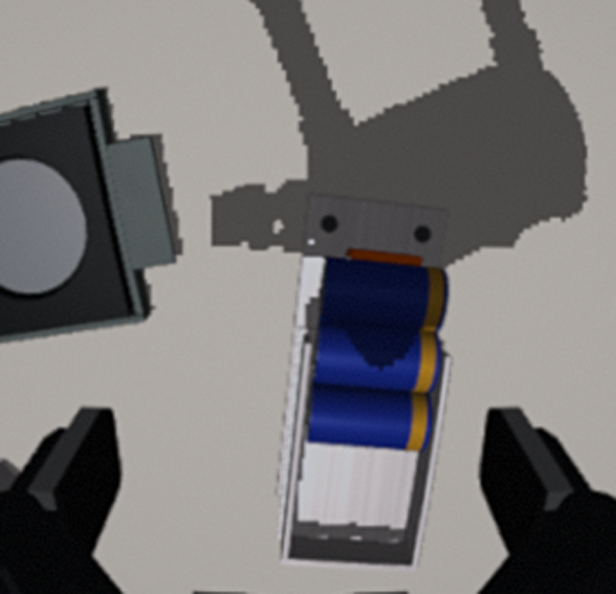

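View pics/f1.png

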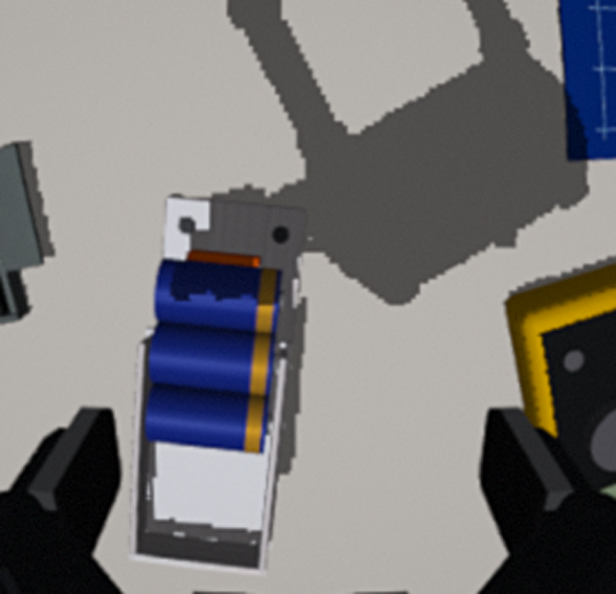

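f0/f1 show cell 1 against the orange stop, with brass bands on the +y side. The walls begin beside cell 2 (crop rows ≥345), so cell 1's ends are free. The base plate corners in f0 are at crop (306,193) and (447,208).

Run:
```python
from h import *
import pickle
np.set_printoptions(precision=4,suppress=True)
F=pickle.load(open("F.pkl","rb"))
c=lambda u,v:(60+v/2.2,120+u/2.2)
def T(a,b): X=tri([ray(F[0],a,True),ray(F[1],b,True)]); print(X[0],X[1][0]); return X[0]
L=T(c(306,193),c(167,196));Rr=T(c(447,208),c(305,211))
print("yaw width",np.degrees(np.arctan2(*(Rr-L)[[1,0]])),np.linalg.norm(Rr-L))
print("wall far corners");a=T(c(284,564),c(134,556));b=T(c(415,565),c(266,570))
print(np.degrees(np.arctan2(*(b-a)[[1,0]])),np.linalg.norm(b-a), np.degrees(np.arctan2(*((a+b)/2-(L+Rr)/2)[[1,0]])))
print("stop ends");T(c(347,250),c(190,252));T(c(421,257),c(259,258))
print("cells")
for p,q in [((195.2,292),(195.1,220.8)),((217.7,290),(221.2,220)),((248.2,288.6),(249.2,216.1))]:T(p,q)
print("band bottom corners: cell1 right end lower",);T(c(442,330),c(276,332))
# masks centroid
for k in range(2):
  for m,cf,e in F[k]["m"]:
    if cf<.55 or m.sum()<100: continue
    ys,xs=np.nonzero(m); print(k,cf,e,onz(ray(F[k],(ys.mean(),xs.mean()),True),.057))
```

```text
[ 0.481   0.2729 -0.0027] 0.00021418349585031887
[0.4864 0.3387 0.0068] 0.0007813734748080359
yaw width 85.32143710864344 0.06676453670296706
wall far corners
[0.626  0.2632 0.083 ] 0.0007519815470745467
[0.6326 0.3217 0.0797] 0.0003213483877797923
83.53801381811961 0.05904847758851536 -5.251098918754908
stop ends
[0.4992 0.2898 0.0362] 0.00015924086683848709
[0.4996 0.3198 0.0456] 5.486651211533165e-05
cells
[0.5184 0.3033 0.0403] 0.0002611439402511889
[0.5415 0.302  0.0438] 0.0014531138457067625
[0.5629 0.2996 0.0626] 0.0002965940626037293
band bottom corners: cell1 right end lower
[0.5256 0.3271 0.0617] 4.4574474984581266e-05
0 0.91 [265.9, 177.1, 324.4, 211.5] [0.5116 0.3029 0.057 ]
0 0.9 [263.6, 202.9, 322.8, 236.8] [0.5384 0.3013 0.057 ]
0 0.77 [260.6, 234.9, 316.1, 267.1] [0.567  0.2989 0.057 ]
1 0.79 [189.8, 204.1, 247.6, 237.6] [0.5386 0.3005 0.057 ]
1 0.7 [188.6, 235.5, 242.6, 266.4] [0.5669 0.2966 0.057 ]
1 0.66 [3.0, 177.5, 15.7, 222.0] [0.5267 0.0394 0.057 ]
1 0.59 [191.1, 177.7, 251.2, 208.6] [0.5115 0.3041 0.057 ]
```

Run:
```python
from h import *
import pickle
np.set_printoptions(precision=4,suppress=True)
F=pickle.load(open("F.pkl","rb"));V=pickle.load(open("V.pkl","rb"))
c=lambda u,v:(60+v/2.2,120+u/2.2)
for a,b in [((306,335),(138,342)),((449,356),(283,348))]:print("wall",tri([ray(F[0],c(*a),True),ray(F[1],c(*b),True)])[0])
q=lambda i,u,v,z=.018:onz(ray(V[i],(v,u),True),z)
for i,P in [(2,[(190,228),(400,193),(172,147),(397,115)]),(1,[(86,226),(283,195),(67,153),(268,109)])]:
    X=[q(i,*u) for u in P]; print(np.array(X))
    for a,b in ((0,1),(2,3)): d=X[b]-X[a]; print(np.degrees(np.arctan2(d[1],d[0])),np.linalg.norm(d))
    print(np.mean(X,0))
for n in ["nest_engine","nest_driver","nest_cells"]:
    A=[(ray(v,v["det"][n][0][0],True)) for v in V if v["det"][n]]
    print(n,tri(A), np.median([onz(r,.004) for r in A],0))
save(V[2],"tray.png",(90,250,150,430),2.8)
v=dict(V[1]);save(v,"tray1.png",(90,250,50,330),2.8)
```

```text
wall [0.5267 0.2724 0.0673]
wall [0.533  0.3298 0.0658]
[[ 0.5791 -0.0845  0.018 ]
 [ 0.5317  0.1913  0.018 ]
 [ 0.4738 -0.1     0.018 ]
 [ 0.4304  0.1756  0.018 ]]
99.74720384328083 0.27984066539098396
98.9527581932765 0.27900402834956317
[0.5038 0.0456 0.018 ]
[[ 0.5812 -0.0833  0.018 ]
 [ 0.5345  0.1934  0.018 ]
 [ 0.4748 -0.096   0.018 ]
 [ 0.4309  0.1741  0.018 ]]
99.59442453620426 0.2806055566891474
99.23520241975979 0.27366568646229616
[0.5053 0.0471 0.018 ]
nest_engine (array([0.491 , 0.1382, 0.003 ]), [0.0011742441417998482, 0.0022919246585314094, 0.0015887592607170084]) [0.4905 0.1393 0.004 ]
nest_driver (array([0.5057, 0.0461, 0.0062]), [0.0021262786138137296, 0.0017977640284005422, 0.0013635477015175484, 0.0009544844212937335]) [0.506  0.0468 0.004 ]
nest_cells (array([ 0.5228, -0.0442,  0.0018]), [0.003989898072059093, 0.0010603173094304575, 0.0031906876102626622, 0.0012831660530987193]) [ 0.5218 -0.0437  0.004 ]
```

View pics/tray.png

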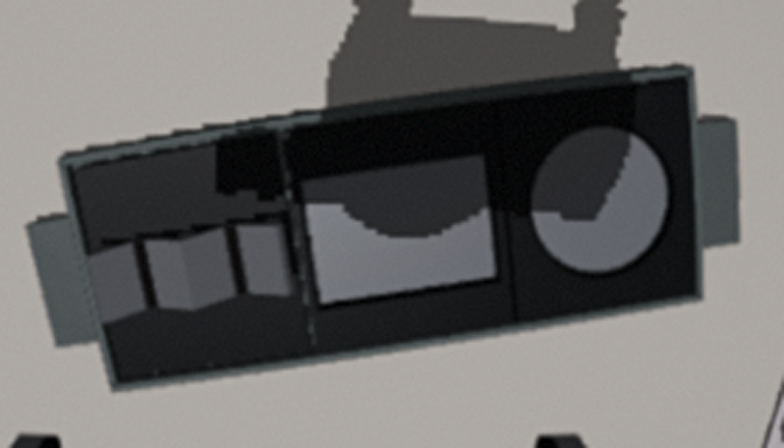

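View pics/tray1.png

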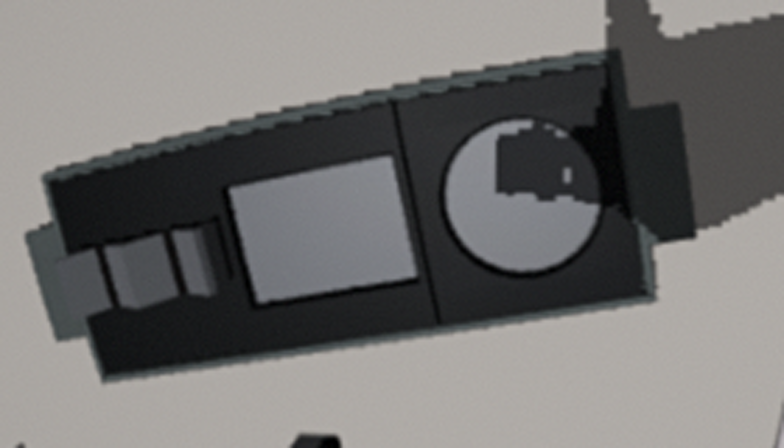

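```bash
cat >> h.py <<'E'
YF=np.radians(84.8); YT=np.radians(9.4)
C1=np.array([.5135,.3035])
ND=np.array([.5058,.0463]); tx=np.array([np.cos(YT),np.sin(YT)]); ty=np.array([-tx[1],tx[0]])
NE=ND+.092*ty; NC=ND-.092*ty
E
python3 - <<'E'
from h import *
import pickle
np.set_printoptions(precision=4,suppress=True)
V=pickle.load(open("V.pkl","rb"))
print(NE,NC,NC+.02*ty,NC-.02*ty)
for a,b in [((147,272),(111,277)),((235,258),(176,265))]:
    r1=ray(V[2],(90+a[1]/2.8,150+a[0]/2.8),True);r2=ray(V[1],(90+b[1]/2.8,50+b[0]/2.8),True)
    print("groove",tri([r1,r2]),onz(r1,.018),onz(r2,.018))
ctrl.gripper_to(.068,60)
ctrl.goto((*C1,.12),att(YF)); print(ctrl.read_force())
p=ctrl.get_image("wrist");save(p,"g0.png",(150,384,80,430),2.2)
ctrl.line_to((*C1,.033),speed=.1); print(ctrl.read_force(),ctrl.read_position())
S=ctrl.get_image("scene");save(S,"g0s.png",(240,360,260,400),5)
print(ctrl.read_t())
E
```

```text
[0.4908 0.1371] [ 0.5208 -0.0445] [ 0.5176 -0.0247] [ 0.5241 -0.0642]
groove (array([ 0.5248, -0.0645,  0.019 ]), [0.000804026898435132, 0.0008040268984351188]) [ 0.5242 -0.0646  0.018 ] [ 0.5259 -0.0653  0.018 ]
groove (array([ 0.5185, -0.0256,  0.0203]), [0.0010762903169009863, 0.0010762903169010758]) [ 0.518  -0.0258  0.018 ] [ 0.5203 -0.027   0.018 ]
[ 0.5442  0.1026 -0.7352]
[ 0.7261 -0.4589  0.6599] [0.5142 0.3039 0.0338]
11.8917
```

View pics/g0.png

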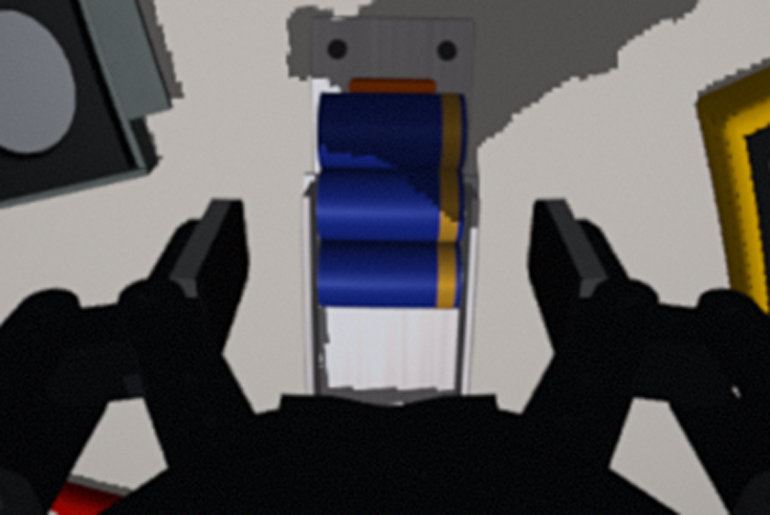

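View pics/g0s.png

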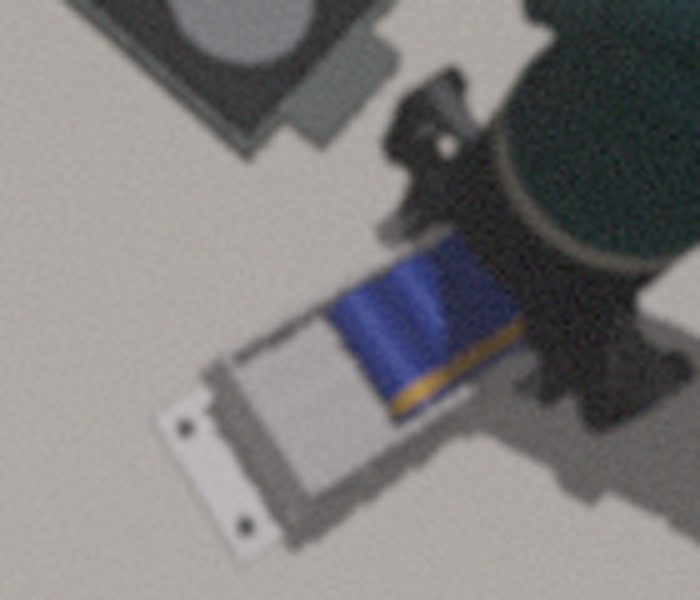

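g0/g0s: the fingers straddle cell 1 (crop columns 320–466, finger midline ~388). Closing and lifting a little.

Run:
```python
from h import *
np.set_printoptions(precision=4,suppress=True)
p=ctrl.get_image("wrist");save(p,"g1.png",(100,384,80,430),2)
w=ctrl.gripper_to(.04,60); print(w,ctrl.read_grip_width(),ctrl.read_force())
q=ctrl.get_image("wrist");save(q,"g2.png",(100,384,80,430),2)
P=ctrl.read_position();ctrl.line_to((P[0],P[1],.13),speed=.12)
print(ctrl.read_grip_width(),ctrl.read_force(),ctrl.read_t())
q=ctrl.get_image("wrist");save(q,"g3.png",(100,384,80,430),2)
```

```text
False 0.048212392760724046 [-1.6682 -0.4344  5.5846]
0.04799781186708618 [ 0.2577  0.6456 -1.1062] 13.2583
```

View pics/g1.png

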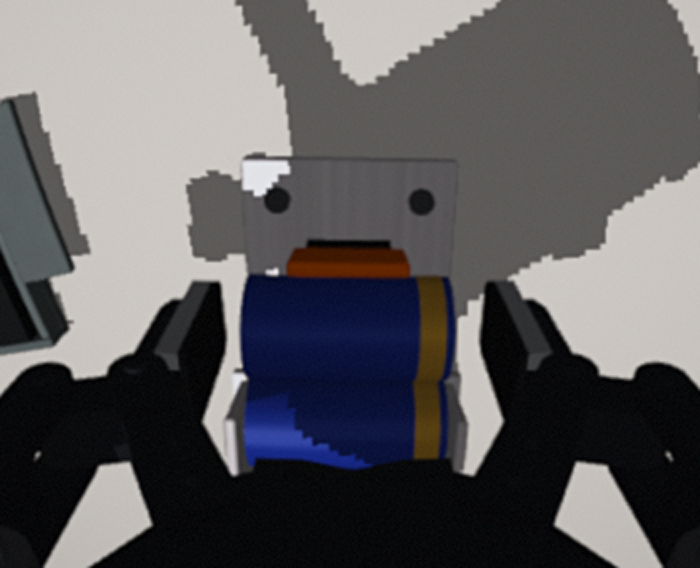

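View pics/g3.png

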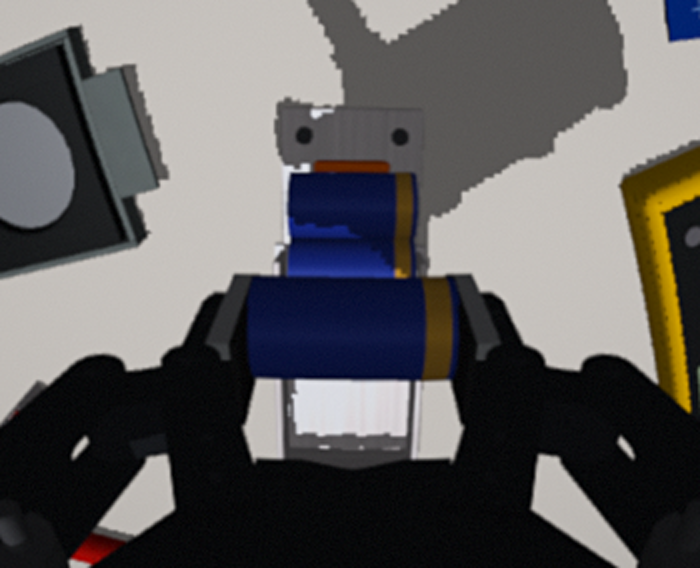

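g3: cell 1 is held square between the pads, and cell 2 has rolled to the stop (crop (350,205)). Taking cell 1 to the far groove, pausing just above to check alignment.

Run:
```python
from h import *
np.set_printoptions(precision=4,suppress=True)
G=NC-.02*ty
ctrl.goto((*G,.11),att(YT)); ctrl.line_to((*G,.065),speed=.12)
print(ctrl.read_position(),ctrl.read_grip_width(),ctrl.read_force(),ctrl.read_t())
p=ctrl.get_image("wrist");save(p,"p1.png",(60,384,80,430),2)
S=ctrl.get_image("scene");save(S,"p1s.png",(140,290,190,350),4)
```

```text
[ 0.5241 -0.0636  0.0648] 0.04765906386181414 [ 0.5398  0.0835 -0.5623] 15.2167
```

View pics/p1.png

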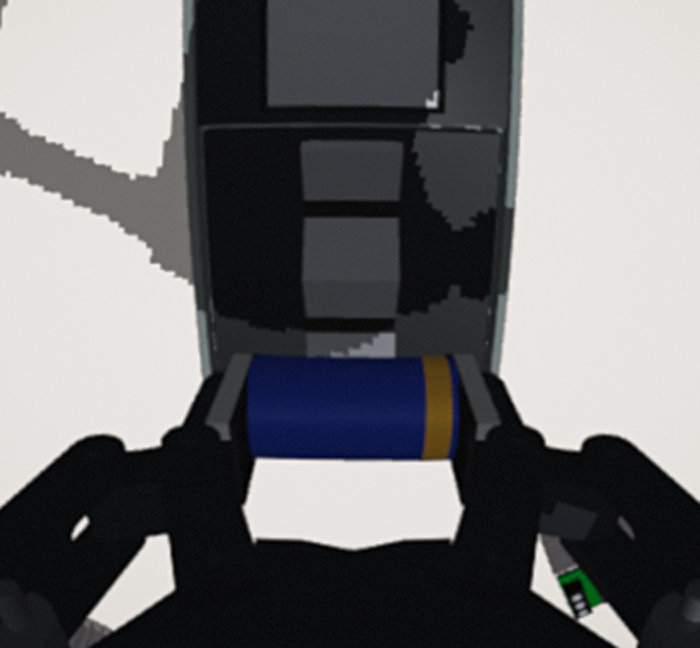

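View pics/p1s.png

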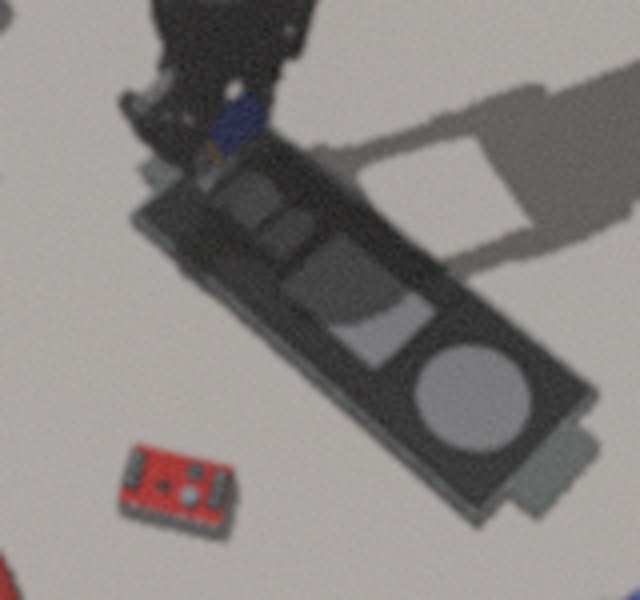

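Run:
```python
from h import *
np.set_printoptions(precision=4,suppress=True)
p=ctrl.get_image("wrist"); px=lambda u,v:(60+v/2,80+u/2)
for n,a,z in [("far groove",(350,325),.018),("near groove",(351,208),.018),("cell mid",(352,407),.09),("nest border L",(205,127),.018),("R",(501,130),.018)]:
    X=onz(ray(p,px(*a),True),z); print(n,X,"nest xy",(X[:2]-NC)@tx,(X[:2]-NC)@ty)
print("expected far line pixel",proj(p,[*(NC-.02*ty),.018],True), (lambda q:((q[1]-80)*2,(q[0]-60)*2))(proj(p,[*(NC-.02*ty),.018],True)))
```

```text
far groove [ 0.5255 -0.0683  0.018 ] nest xy 0.0007446550430663842 -0.02427513904546748
near groove [ 0.519  -0.0273  0.018 ] nest xy 0.0010329267733415097 0.017268611081523187
cell mid [ 0.5245 -0.0583  0.09  ] nest xy 0.0013860322377504863 -0.014271276681222965
nest border L [ 0.4676 -0.008   0.018 ] nest xy -0.046569301391610474 0.04470655703161687
R [0.5629 0.007  0.018 ] nest xy 0.04991105528731706 0.043932245946092185
expected far line pixel [216.8331 253.9304] (np.float64(347.8608361320207), np.float64(313.666182800477))
```

```bash
cat >> h.py <<'E'
NC=NC-.0015*ty+.0007*tx
def lower(xy,z0,z1,step=.001,lim=4.):
    P=ctrl.read_position(); ctrl.line_to((*xy,z0),speed=.08); f0=ctrl.read_force()[2]; z=z0
    while z>z1:
        z-=step; ctrl.line_to((*xy,z),speed=.03)
        f=ctrl.read_force()
        if f[2]-f0>lim: break
    print("lowered to",z,ctrl.read_position(),"f",f,f0)
E
python3 - <<'E'
from h import *
np.set_printoptions(precision=4,suppress=True)
G=NC-.02*ty
lower(G,.026,.019)
print(ctrl.read_grip_width(),ctrl.read_t())
p=ctrl.get_image("wrist");save(p,"p2.png",(60,384,80,430),2)
E
```

```text
lowered to 0.018999999999999993 [ 0.5254 -0.0658  0.02  ] f [-3.1951 -0.5047  5.9465] -0.2895080010095205
0.04784505218809069 17.7583
```

View pics/p2.png

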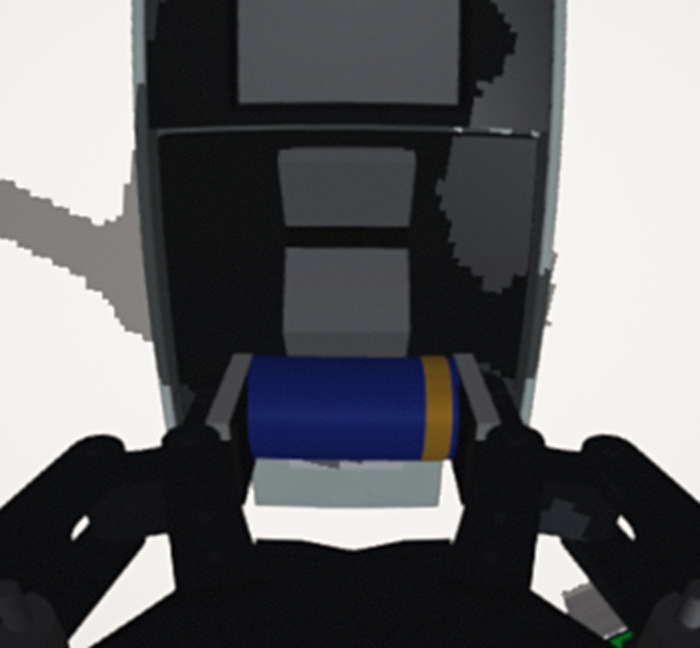

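p2: contact at TCP z≈0.020 (6 N, as predicted). The cell is in the far groove, with its midline at column 352 against the cradle's 347. Releasing.

Run:
```python
from h import *
np.set_printoptions(precision=4,suppress=True)
ctrl.gripper_to(.054,60); ctrl.gripper_to(.068); G=NC-.02*ty
print(ctrl.read_grip_width(),ctrl.read_force()); ctrl.line_to((*G,.09),speed=.15)
p=ctrl.get_image("wrist");save(p,"p3.png",(60,384,80,430),2)
ctrl.goto((*C1,.12),att(YF))
q=ctrl.get_image("wrist");save(q,"p4.png",(60,384,80,430),2)
ctrl.line_to((*C1,.033),speed=.12)
q=ctrl.get_image("wrist");save(q,"p5.png",(60,384,80,430),2)
print(ctrl.read_position(),ctrl.read_force(),ctrl.read_t())
```

```text
0.06825104920070892 [ 0.4792  0.3686 -0.2202]
[0.5144 0.304  0.0341] [ 0.1545  0.1078 -0.6154] 21.3667
```

View pics/p3.png

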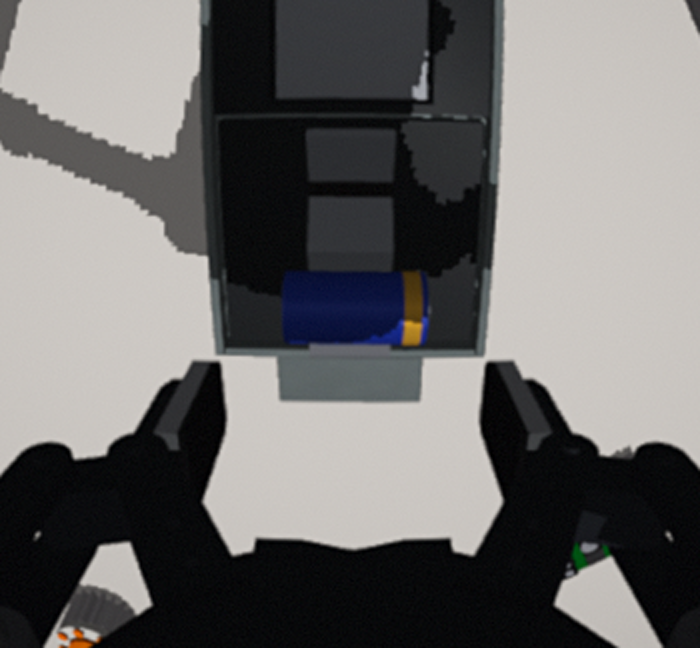

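View pics/p5.png

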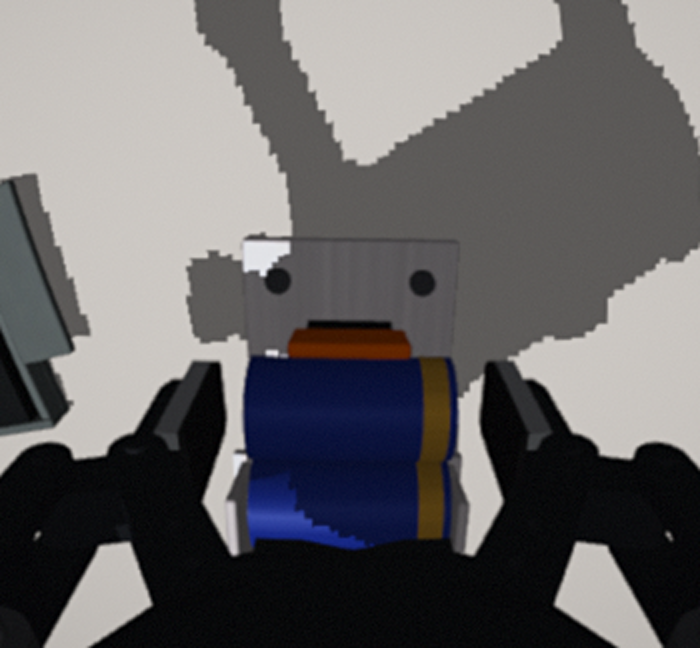

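p3: cell 1 is seated in the far groove, centred over the cradle. p5: cell 2 is at the stop, in the same place cell 1 had. Grasping it and placing it in the near groove.

Run:
```python
from h import *
np.set_printoptions(precision=4,suppress=True)
ctrl.gripper_to(.04,60); print(ctrl.read_grip_width())
P=ctrl.read_position();ctrl.line_to((P[0],P[1],.13),speed=.12); print(ctrl.read_grip_width())
q=ctrl.get_image("wrist");save(q,"q1.png",(60,384,80,430),2)
G=NC+.02*ty
ctrl.goto((*G,.11),att(YT)); ctrl.line_to((*G,.06),speed=.12)
q=ctrl.get_image("wrist");save(q,"q2.png",(60,384,80,430),2)
print(ctrl.read_position(),ctrl.read_t())
```

```text
0.04812980737071358
0.048127358995372675
[ 0.5193 -0.0257  0.0606] 24.55
```

View pics/q1.png

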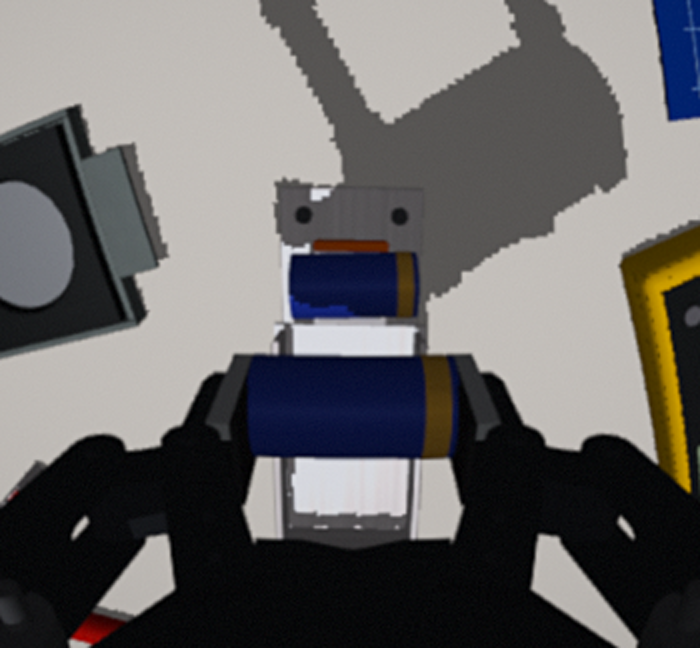

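View pics/q2.png

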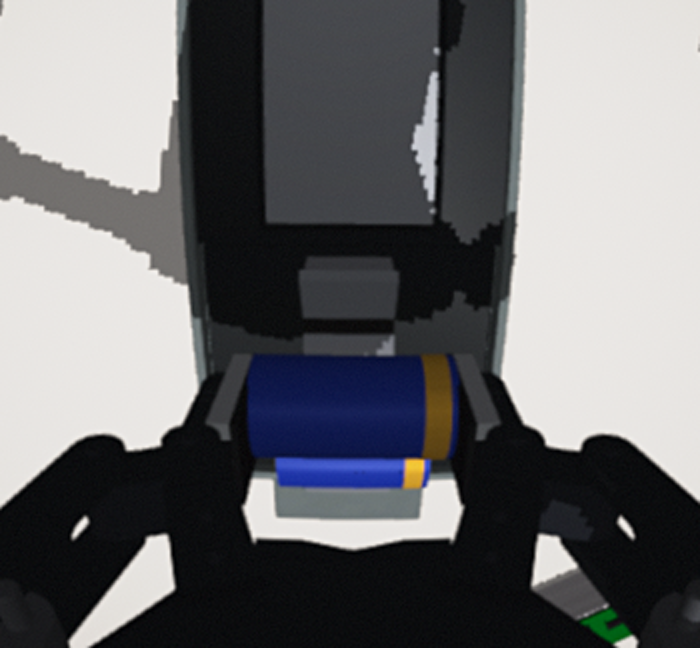

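q1: cell 3 is at the stop. q2: cell 2 is held above the near groove (black line at row 325), with cell 1 behind it.

Run:
```python
from h import *
np.set_printoptions(precision=4,suppress=True)
G=NC+.02*ty
lower(G,.026,.019)
ctrl.gripper_to(.054,60); ctrl.gripper_to(.068); print(ctrl.read_force())
ctrl.line_to((*G,.11),speed=.15)
q=ctrl.get_image("wrist");save(q,"q3.png",(60,384,80,430),2)
# look at green driver + blue engine close
ctrl.gripper_to(.085)
ctrl.goto((.62,-.19,.17),att(np.pi/2)); a=ctrl.get_image("wrist");save(a,"d0.png",(60,384,60,450),2)
ctrl.goto((.62,-.26,.17),att(np.pi/2)); b=ctrl.get_image("wrist");save(b,"d1.png",(60,384,60,450),2)
import pickle
for n in ["driver_green","engine_blue"]:
    for p in (a,b): p[n]=[ctrl.spot_point(n,p),ctrl.trace(n,p)]; print(n,[(r["location"],r["confidence"],onz(ray(p,r["location"],True),0)) for r in p[n][0]],[(t["extent"],t["confidence"]) for t in p[n][1]])
pickle.dump((a,b),open("D.pkl","wb")); print(ctrl.read_t())
```

```text
lowered to 0.018999999999999993 [ 0.5189 -0.0265  0.0203] f [-4.4194 -1.9099 10.0203] 0.10389533791607042
[ 0.5077 -0.2923  0.4302]
driver_green [([216.6, 273.9], 0.98, array([ 0.6691, -0.1687,  0.    ]))] [([247.9, 191.9, 305.6, 254.8], 0.9)]
driver_green [([215.1, 337.0], 0.83, array([ 0.6681, -0.1662,  0.    ]))] [([312.7, 189.4, 365.7, 250.5], 0.96), ([460.7, 74.7, 482.5, 118.9], 0.72)]
engine_blue [([137.3, 161.7], 0.68, array([ 0.5775, -0.2918,  0.    ])), ([86.0, 423.9], 0.61, array([0.5117, 0.0041, 0.    ]))] [([131.3, 116.3, 182.9, 163.2], 0.93)]
engine_blue [([132.0, 225.0], 0.91, array([ 0.5737, -0.2929,  0.    ]))] [([198.7, 112.2, 252.8, 163.9], 0.7)]
30.8667
```

View pics/q3.png

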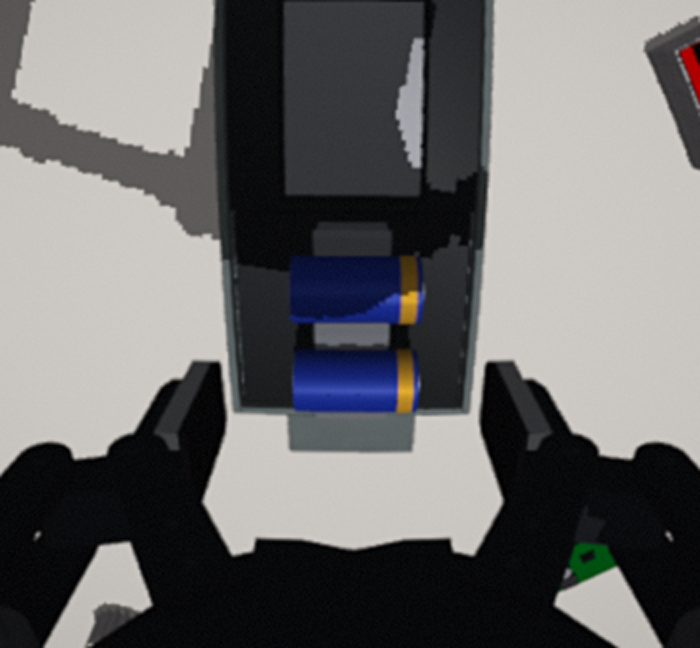

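View pics/d0.png

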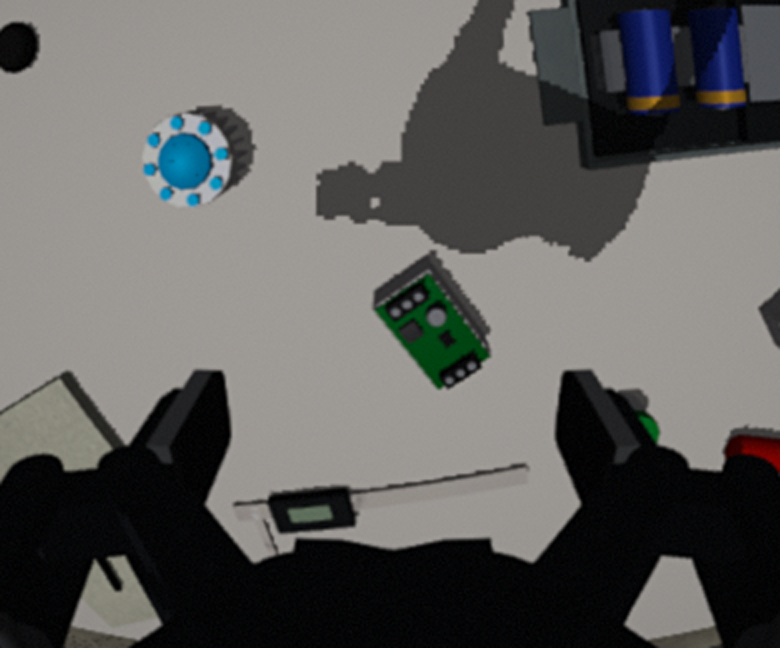

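View pics/d1.png

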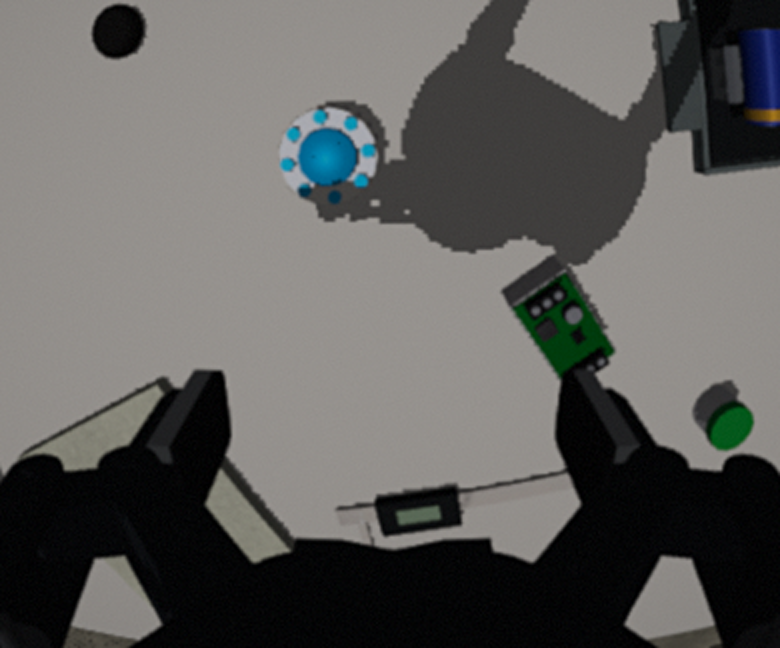

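q3: both cells sit in the cradle, one per groove. d0/d1: the green driver at crop (433,332) and the blue engine at (188,160), with free space around each. Measuring both from the two views.

Run:
```python
from h import *
import pickle
np.set_printoptions(precision=4,suppress=True)
a,b=pickle.load(open("D.pkl","rb")); px=lambda u,v:(60+v/2,60+u/2)
# driver board corners d0, d1 (ends: far-left, far-right, near-right, near-left)
A=[(378,309),(431,274),(491,352),(440,389)]; B=[(511,303),(566,270),(614,350),None]
for i in range(4):
    r=ray(a,px(*A[i]),True); print("z.03",onz(r,.03), tri([r,ray(b,px(*B[i]),True)]) if B[i] else "")
X=np.array([onz(ray(a,px(*u),True),.03) for u in A]); c=X.mean(0); print("driver c",c,"len",np.linalg.norm(X[3]-X[0]),np.linalg.norm(X[2]-X[1]),"wid",np.linalg.norm(X[1]-X[0]),np.linalg.norm(X[2]-X[3]))
for i,j in((0,3),(1,2)): d=X[j]-X[i];print("yaw",np.degrees(np.arctan2(d[1],d[0])))
for m,p in (("a",a),("b",b)):
    hsv=cv2.cvtColor(p["img"],cv2.COLOR_RGB2HSV)
    for n,lo,hi,z in (("green",(50,100,30),(75,255,255),.03),("blue",(95,100,60),(105,255,255),.036)):
        k=cv2.inRange(hsv,lo,hi); k[:60]=0;k[260:]=0
        if n=="green": k[:,:160]=0; k[:,400:]=0
        else: k[:,:100]=0;k[:,260:]=0
        if n=="blue": k=cv2.morphologyEx(k,cv2.MORPH_OPEN,np.ones((7,7)))
        ys,xs=np.nonzero(k); print(m,n,len(ys),onz(ray(p,(ys.mean(),xs.mean()),True),z)); p["r"+n]=ray(p,(ys.mean(),xs.mean()),True)
        if n=="green": r=cv2.minAreaRect(np.stack([xs,ys],1).astype(np.float32));print(r)
print(tri([a["rgreen"],b["rgreen"]]),tri([a["rblue"],b["rblue"]]))
```

```text
z.03 [ 0.6547 -0.1962  0.03  ] (array([ 0.6571, -0.1965,  0.0201]), [0.0013941702557181905, 0.0013941702557180226])
z.03 [ 0.6358 -0.1695  0.03  ] (array([ 0.6362, -0.1692,  0.0258]), [0.0009168570747030793, 0.0009168570747032608])
z.03 [ 0.6795 -0.1364  0.03  ] (array([ 0.6823, -0.1355,  0.0251]), [0.0004551444753442806, 0.0004551444753443842])
z.03 [ 0.7016 -0.1629  0.03  ] 
driver c [ 0.6679 -0.1663  0.03  ] len 0.057487436039885785 0.05477646008494646 wid 0.03268680399429846 0.03453049277856807
yaw 35.343270133192114
yaw 37.16402291587817
a green 1034 [ 0.6683 -0.167   0.03  ]
((275.9599914550781, 225.78001403808594), (52.399993896484375, 32.19999694824219), 53.13010025024414)
a blue 573 [ 0.576  -0.2905  0.036 ]
b green 863 [ 0.6678 -0.1678  0.03  ]
((341.8846130371094, 224.076904296875), (46.04011917114258, 31.895263671875), 56.3099365234375)
b blue 655 [ 0.5761 -0.2909  0.036 ]
(array([ 0.6694, -0.1668,  0.027 ]), [0.00021232851951844507, 0.00021232851951848443]) (array([ 0.5762, -0.2911,  0.0345]), [1.8190261558039323e-05, 1.8190261558056006e-05])
```

Run:
```python
from h import *
np.set_printoptions(precision=4,suppress=True)
D=np.array([.6683,-.167]); a=np.radians(-53.7)
ctrl.gripper_to(.06,50); ctrl.goto((*D,.10),att(a)); 
q=ctrl.get_image("wrist");save(q,"e0.png",(60,384,80,430),2)
ctrl.line_to((*D,.008),speed=.1); print(ctrl.read_position(),ctrl.read_force())
q=ctrl.get_image("wrist");save(q,"e1.png",(60,384,80,430),2)
print(ctrl.read_t())
```

```text
[ 0.6692 -0.1672  0.0089] [-0.5867 -1.1457  0.4153]
34.675
```

View pics/e1.png

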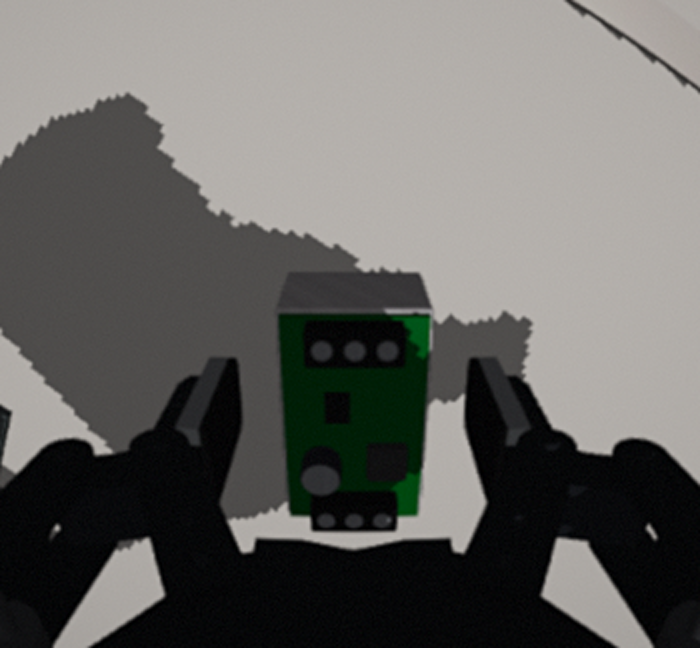

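e1: the driver is square and centred between the pads (board columns 280–430, pads at 240/470). Closing and carrying to the pocket.

Run:
```python
from h import *
np.set_printoptions(precision=4,suppress=True)
ctrl.gripper_to(.028,60); print(ctrl.read_grip_width(),ctrl.read_force())
P=ctrl.read_position();ctrl.line_to((P[0],P[1],.12),speed=.12); print(ctrl.read_grip_width(),ctrl.read_force())
ctrl.goto((*ND,.12),att(YT)); ctrl.line_to((*ND,.06),speed=.12); print(ctrl.read_position(),ctrl.read_grip_width())
q=ctrl.get_image("wrist");save(q,"e2.png",(60,384,80,430),2)
s=ctrl.get_image("scene");save(s,"e2s.png",(140,290,190,350),4)
print(ctrl.read_t())
```

```text
0.034330141566605694 [0.0199 0.211  3.516 ]
0.0346118135124751 [-0.4701  0.0425 -1.9483]
[0.5064 0.046  0.0601] 0.034532033838289955
37.9
```

View pics/e2.png

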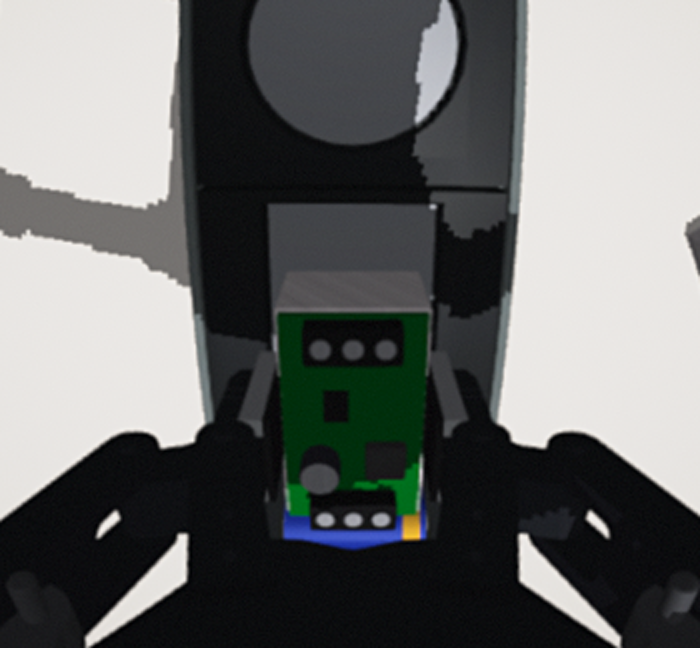

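View pics/e2s.png

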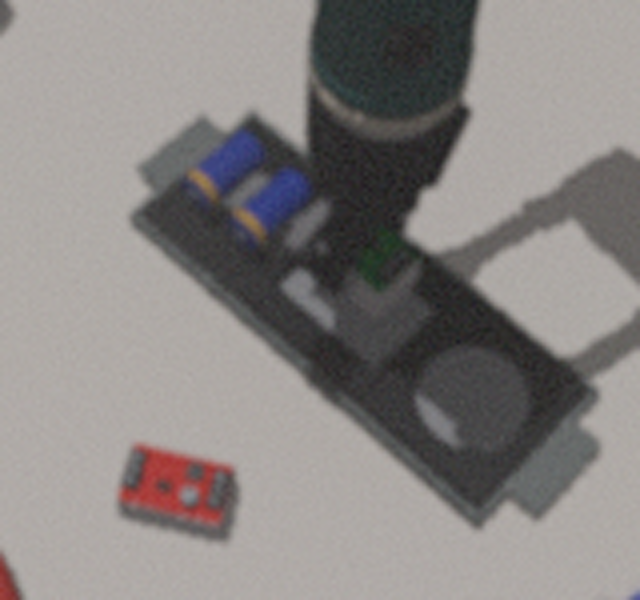

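Run:
```python
from h import *
np.set_printoptions(precision=4,suppress=True)
p=ctrl.get_image("wrist"); px=lambda u,v:(60+v/2,80+u/2)
for a,z in [((268,204),.012),((437,204),.018),((352,204),.012),((248,45),.012),((462,45),.018),((352,146),.012)]:
    X=onz(ray(p,px(*a),True),z)[:2]-ND; print(a,X@tx,X@ty)
ctrl.line_to((*ND,.04),speed=.1)
lower(ND,.026,.019,lim=3.5); print(ctrl.read_grip_width(),ctrl.read_t())
q=ctrl.get_image("wrist");save(q,"e3.png",(60,384,80,430),2)
```

```text
(268, 204) -0.02621803870215191 0.03819778578742727
(437, 204) 0.028939461322446566 0.03945956908801771
(352, 204) 0.0016321619479723957 0.038078085391123256
(248, 45) -0.03167598712158715 0.09073834521176964
(462, 45) 0.03570123246019347 0.09047046123566808
(352, 146) 0.001612993387298369 0.05729308188025336
lowered to 0.019999999999999993 [0.5061 0.0463 0.0212] f [-4.5808 -1.2794  9.7728] -1.326770426128459
0.03431189883737679 40.125
```

View pics/e3.png

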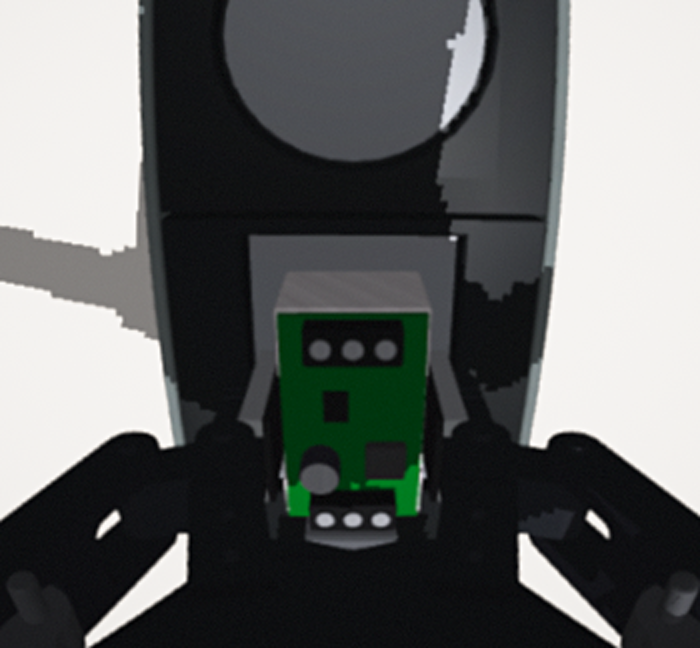

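e3: the driver is within the pocket walls and made contact at TCP z 0.021, as expected for the 12 mm floor. Releasing and looking at the engine.

Run:
```python
from h import *
np.set_printoptions(precision=4,suppress=True)
ctrl.gripper_to(.040,60); ctrl.gripper_to(.054); print(ctrl.read_force())
ctrl.line_to((*ND,.11),speed=.15)
q=ctrl.get_image("wrist");save(q,"e4.png",(60,384,80,430),2)
E_=np.array([.576,-.2911]); ctrl.gripper_to(.072)
ctrl.goto((*E_,.10),att(0.)); a=ctrl.get_image("wrist");save(a,"e5.png",(60,384,80,430),2)
ctrl.line_to((*E_,.010),speed=.1); print(ctrl.read_position(),ctrl.read_force())
a=ctrl.get_image("wrist");save(a,"e6.png",(60,384,80,430),2); print(ctrl.read_t())
```

```text
[-1.6945 -0.4563  0.0665]
[ 0.5767 -0.2915  0.0108] [-0.4608  0.9327  0.4746]
44.2667
```

View pics/e4.png

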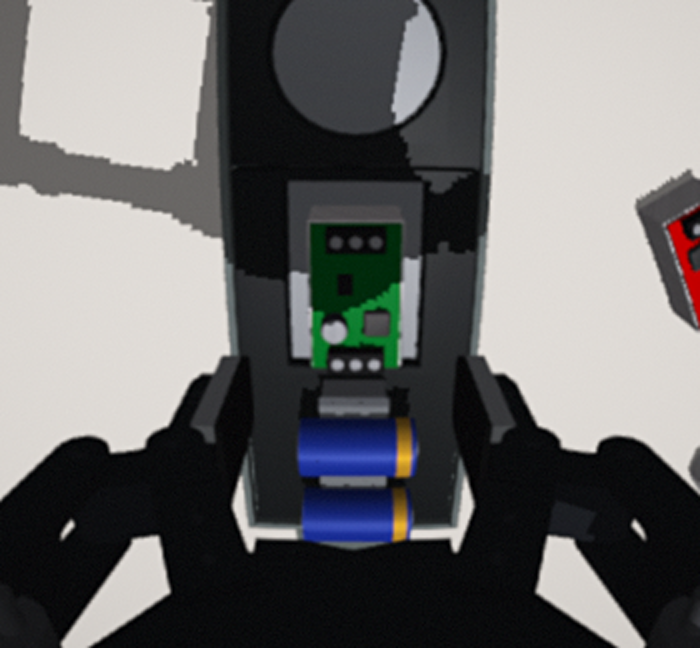

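View pics/e6.png

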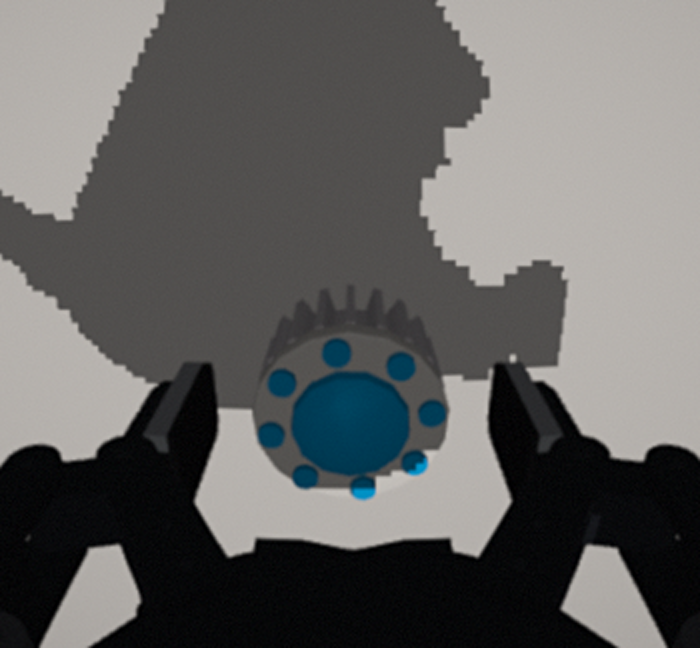

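e4: the green driver lies flat in its pocket and both cells are seated. e6: the blue engine is centred between the pads.

Run:
```python
from h import *
np.set_printoptions(precision=4,suppress=True)
ctrl.gripper_to(.04,60); print(ctrl.read_grip_width(),ctrl.read_force())
P=ctrl.read_position();ctrl.line_to((P[0],P[1],.13),speed=.12); print(ctrl.read_grip_width(),ctrl.read_force())
N=NE+.001*tx
ctrl.goto((*N,.13),att(YT)); ctrl.line_to((*N,.06),speed=.12); print(ctrl.read_position(),ctrl.read_grip_width())
q=ctrl.get_image("wrist");save(q,"h2.png",(60,384,80,430),2)
s=ctrl.get_image("scene");save(s,"h2s.png",(140,290,190,350),4)
print(ctrl.read_t())
```

```text
0.04582501970784381 [0.3264 0.766  4.4157]
0.04617684519929357 [-0.283   0.8012 -1.1309]
[0.4924 0.1371 0.0603] 0.045924112334617705
48.2
```

View pics/h2.png

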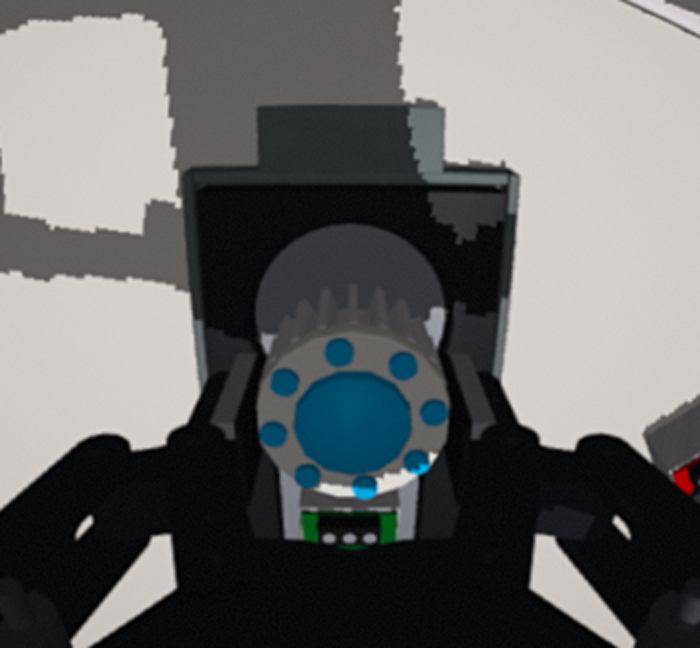

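View pics/h2s.png

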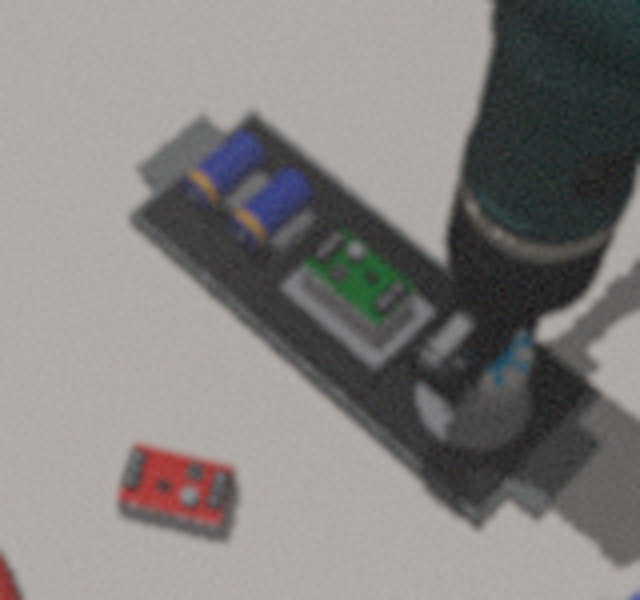

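Run:
```python
from h import *
np.set_printoptions(precision=4,suppress=True)
p=ctrl.get_image("wrist"); px=lambda u,v:(60+v/2,80+u/2)
for a,z in [((350,224),.012),((256,305),.012),((445,305),.018)]:
    X=onz(ray(p,px(*a),True),z)[:2]-NE; print(a,X@tx,X@ty)
N=NE+.001*tx
ctrl.line_to((*N,.04),speed=.1)
lower(N,.028,.020,lim=3.5); print(ctrl.read_grip_width(),ctrl.read_t())
q=ctrl.get_image("wrist");save(q,"h3.png",(60,384,80,430),2)
```

```text
(350, 224) 0.0019311439086259186 0.03157359181698541
(256, 305) -0.030961983893883598 0.0026128567603191243
(445, 305) 0.03414197354035279 0.0049987463097919405
lowered to 0.022999999999999996 [0.492  0.1373 0.0233] f [-0.7907  0.7467  2.6033] -1.341041855088637
0.04611672528496775 50.15
```

View pics/h3.png

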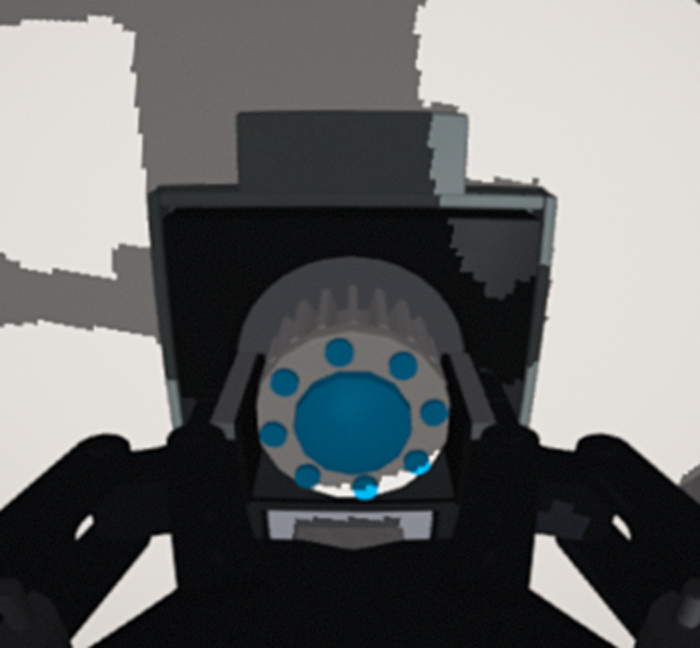

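h3: the engine is centred in the round pocket and in contact at the expected height (0.023). Releasing and doing final checks.

Run:
```python
from h import *
np.set_printoptions(precision=4,suppress=True)
N=NE+.001*tx
ctrl.gripper_to(.052,60); ctrl.gripper_to(.064); print(ctrl.read_force())
ctrl.line_to((*N,.14),speed=.15)
ctrl.goto((.44,.05,.24),att(np.pi/2)); ctrl.pause(.3)
p=ctrl.get_image("wrist");save(p,"z0.png",(60,320,20,500),1.6)
for q in ["engine_blue","driver_green","cell_1","engine_amber","driver_red","nest_engine","nest_driver","nest_cells"]:
    for r in ctrl.spot_point(q,p):
        if r["confidence"]>.4:
            z={"engine_blue":.012,"driver_green":.012,"cell_1":.036}.get(q,.004 if q[0]=='n' else 0)
            X=onz(ray(p,r["location"],True),z); o={"engine_blue":NE,"driver_green":ND,"nest_engine":NE,"nest_driver":ND}.get(q,NC); d=X[:2]-o
            print(q,round(r["confidence"],2),X,"rel nest",d@tx,d@ty)
T=ctrl.get_image("top");save(T,"z1.png",(110,260,110,380),2.9)
print(ctrl.read_t())
```

```text
[ 0.0518  0.8066 -0.2771]
engine_blue 0.81 [0.49   0.1388 0.012 ] rel nest -0.00044611112053330335 0.001787544708670713
cell_1 0.98 [ 0.5272 -0.0623  0.036 ] rel nest 0.0026659025005816564 -0.017122491999264907
cell_1 0.71 [0.5179 0.3192 0.036 ] rel nest 0.05578555108690056 0.3607320289821705
cell_1 0.57 [ 0.516  -0.0234  0.036 ] rel nest -0.0020385307099909386 0.023074890780926633
cell_1 0.48 [0.4829 0.1318 0.036 ] rel nest -0.009318291640331919 0.18162149654510215
engine_amber 0.91 [ 0.4029 -0.3216  0.    ] rel nest -0.16232890444092732 -0.25260268933647384
driver_red 0.57 [0.6684 0.0814 0.    ] rel nest 0.16540908200857823 0.10156959540060513
nest_engine 0.74 [0.4918 0.1403 0.004 ] rel nest 0.001501969725504434 0.0030319385525200073
nest_driver 0.73 [0.5076 0.0446 0.004 ] rel nest 0.0014848782770173724 -0.0020154218497947544
nest_driver 0.61 [0.4936 0.1383 0.004 ] rel nest 0.0030284114589734052 0.09276588991682776
nest_cells 0.88 [ 0.5194 -0.0439  0.004 ] rel nest -0.001978785042580061 0.002307085867088783
53.8417
```

View pics/z0.png

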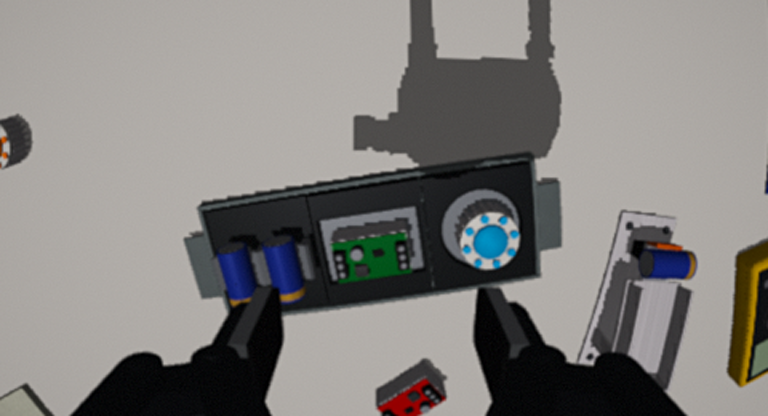

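View pics/z1.png

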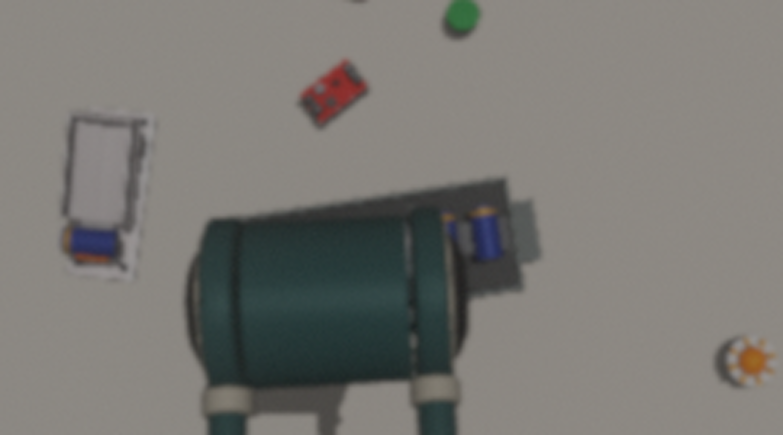

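z0/z1: the cells are in both grooves, the green driver in the rectangular pocket (z0 (370,255)), and the blue engine in the round pocket (490,242). Cell 3 is at the stop (668,262), and the amber engine and red driver are untouched. The arm touches nothing. Handing in.

Run:
```python
from station import ctrl
print(ctrl.read_force(),ctrl.hand_in(),ctrl.read_t())
```

```text
the job is handed in; nothing more can be done
the job is handed in; nothing more can be done
```

The tray is kitted and the job was handed in at about 54 s of the 102 s allowed; no verdict was reported.

- **Cells:** I took cell 1 from the stop and laid it in the far groove. Cell 2 had rolled down by then and went into the near groove. Cell 3 rolled to the stop and stayed in the feed.
- **Driver and engine:** I laid the green driver flat in the rectangular pocket and stood the blue engine in the round pocket. Everything was lowered until it touched, at the heights I expected, before I let go.

**Last checks:**
- **Blue engine:** it measured about 2 mm from its pocket centre.
- **Cells:** both measured within 3 mm of their groove centres across and along. Cell 3 showed at the stop.
- **Amber engine and red driver:** both stayed within about 5 mm of where they were first seen, which is about the measuring error.
- **Green driver:** the network did not report it in the last picture, so I judged its seating by eye and by the contact height.
- **Disagreements:** the networks gave one false cell and one misplaced nest, both clearly wrong. The groove lines read up to 4 mm off my tray estimate, so I shifted the cradle target 1.5 mm.

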